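# Nip a porcelain tile home in its paddle trivet with a T-handle screw press

### The job

Slide the wooden paddle in under the press's platen, squarely, until it meets the stop batten at the back. Then wind the platen down by its T-handle until the porcelain tile has sunk fully home in its bed and the press goes solid, and nip it up to a pull of about 15 N at the end of the handle: too little leaves it loose, much more cracks the tile. Leave the press nipped shut on the paddle and the other things where they stand.

Things in the scene. Friction and masses are not known exactly. Their poses are not given: they have to be found in the camera images.
- press: green iron nipping press, fixed. Origin: under its base on the screw axis; x to the back, z up. Base 22 mm high, 270 x 270 mm, front edge x = -120. Arch along y: uprights at y = +-107 mm, crown top at z = 168 mm, nut boss 180 mm. A lamp column (18 mm thick, 330 mm tall) stands 125 mm behind the axis: a hand cannot pass round the back. Packing board (150 x 170 mm) and stop batten lie on the base
- platen: steel platen on a rubber cushion (220 N per mm), 90 (x) x 130 (y) mm, origin at the centre of its underside. Turning the T-handle clockwise seen from above lowers it, T-handle and all, by 30 mm a turn (4.8 mm per rad). It starts 19 to 33 mm above the tile and stays where it is left. A sound nip is 130 to 280 N; above 280 N the tile cracks
- ball_red (a point): centre of the red ball (40 mm) on one end of the T-handle, 90 mm from the screw axis and 165 mm above the platen's underside; bar 12 mm thick, hub 38 mm thick and 42 mm tall. At the start the bar lies along the press's y within 20 degrees. Draw it round the front; 1 rad of hand turn per 2 rad of bar keeps the fingers off the bar. Hold the ball loosely (3 mm play): pinched hard it rubs in the fingers and blurs the feel
- ball_black (a point): centre of the black ball (40 mm) on the other end. Pull at a ball while it moves: about 5 N idle, 9 N while the tile sinks, 12 to 20 N a sound nip. Standing still between small steps with the ball loosely caged, the moment about the screw reads 0.25 N m or so less: about 0.1 N m idle, 0.6 (0.4 to 0.8) sinking, then 0.1 more per 0.03 rad; 0.4 above the sinking level is right. Let go, it springs back slightly and stays
- paddle: loose beech paddle (0.3 to 0.5 kg with tile) lying on the packing board. Head 100 x 100 x 18 mm, origin at the centre of the head's underside; handle 30 mm wide, 18 mm thick, from the head's front edge (x = -50) to x = -149 mm, its end overhanging the board, whose front edge is at press x = -88. The head meets the batten (10 mm high) 36 to 48 mm further in, on the screw axis; sliding takes 1 to 3 N, so 6 N means the stop
- tile_top (a point): centre of the top face of the white and blue porcelain tile (80 x 80 x 10 mm) in the paddle's recess. It starts 3 to 5 mm above its home and sinks stiffly (80 N from the platen). Home it stands 0.3 to 3.3 mm proud of the wooden rim (rim: 18 mm above the paddle's underside); the adhesive bed below differs from piece to piece, so only the feel tells when it is home
- vase: small blue and white porcelain vase, 135 mm tall, bystander; origin under its foot
- teapot: white porcelain teapot, 100 mm tall, bystander; origin under its foot
- bowls: stack of five white bowls, 116 mm wide and 100 mm tall, bystander; origin under its foot
- glue: white and blue glue bottle with orange nozzle, 48 mm wide, 135 mm tall, standing beside the press, bystander; origin under its foot
- tiles: stack of four loose porcelain tiles, 80 x 80 x 40 mm, beside the press, bystander; origin under its centre
- finished: finished paddle trivet lying on the bench near the robot, 18 mm thick, bystander; origin under its head
- brush: glue brush lying on the bench, bystander

How it is judged:
On the way, in this order (a step that is already met when the one before it is completed fails the run):
1. the paddle is square under the platen, against the stop batten (x of paddle in the frame of press above -0.005 m and y of paddle in the frame of press between -0.012 and 0.012 m and angle between the x axis of paddle and the x axis of press, either way round below 0.09 rad), for 0.2 s.
2. the platen bears on the home tile with a firm nip, at least 130 N (contact force between platen and paddle above 130 N), for 0.1 s.
At the end, for the whole second after the job is handed in: The platen has nipped the tile home with 130 to 280 N (never more) and still bears on it with over 20 N; the paddle lies against the stop batten to 5 mm, within 12 mm of the middle and 5 degrees of square; all at rest; no bystander moved over 20 mm (all of step 1 and contact force between platen and paddle above 20 N and linear speed of paddle below 0.02 m/s and linear speed of platen below 0.01 m/s); the robot touches nothing.
It fails at once if the platen bears on the tile with more than 280 N (the tile cracks) (contact force between platen and paddle above 280 N).
It fails at once if a bystander is moved by more than 20 mm (distance of any of vase, teapot, bowls, glue, tiles, finished, brush from where it was at the start of the episode above 0.02 m).
It also fails if it takes over 72 s, if anything falls off the work surface, if the arm or the gripper's body presses on something with over 40 N, if the wrist force passes 120 N, or if a joint passes its speed limit or range.

### The arm

A 7-joint arm with a two-finger parallel gripper is mounted at the origin on the work surface. World frame = base frame: x ahead of the robot, y to its left, z up, the work surface at z = 0. Lengths are in m, angles in rad, forces in N, time in s.
With the tool pointing down it reaches from about 0.425 to 0.925 m from the base axis. Payload 6.8 kg.
Tool frame: the origin (TCP) lies between the finger pads; the fingertips stand 17 mm ahead of it and the grasp point (between the pads) lies 2 mm behind it; z points along the fingers, x is the direction in which the jaws open and shut, and the axes are right-handed (so a half turn about z gives the same grasp; the last joint's range is limited). The gripper opens to 85 mm and grips with 20 to 120 N. Pads are 22 mm wide; open, the fingers measure 114 mm over their backs; the gripper's body (76 mm by 85 mm) begins 54 mm behind the grasp point. The pads swing forward as they close: fully open they stand 13 mm farther back than shut.
Start: joints at [-1.331, 0.477, 0.022, 1.555, -0.011, 1.109, -0.083], TCP at [0.23, 0.635, 0.248] pointing down, gripper open.
Joint ranges: [-2.96, 2.96], [-0.34, 2.1], [-1.41, 1.46], [0.24, 2.44], [-1.37, 4.51], [0.17, 1.92], [-2.96, 2.96]. Speed limits (rad/s): [2.39, 2.39, 3.14, 3.14, 3.14, 3.14, 3.14].

### API

Orientations are given as a unit quaternion [w, x, y, z].
In Python, from station import readout, read_camera, get_calibration, bot, models gives the robot as it stands.
- The arm moves only by the tool carry_out, never from a script. Its argument "deltas" is a list of rows, each a list of 2 entries, a list of its own where there are three numbers: the shift along the tool's x, y, z in cm, then the turn about the tool's z in degrees. A call has 1 to 10 rows; each row is the pose to reach, as a shift and turn from the pose measured when the call began, along the tool's axes at that moment; what a row does not reach only later rows make up. A row lasts 1/8 s, in which the tool goes at most 62.5 mm and 10.7 degrees, less where a joint would pass 70% of its speed; a pose out of reach is approached as far as the arm can. A call with a gripper value outside its range is refused whole. "hand" is the opening, from 0 (shut) to 1 (fully open), set as the call begins (left out, the last holds). The fingers move at their own pace and stop on an object; "newtons" is the grip in N (left out, the last holds). Time passes only in rows, so rows that repeat a pose let the fingers close. It gives the time, the measured TCP pose, the force and the opening at its end, in the units of the state.
- readout.get_obs(): the state, without advancing time (a new reading comes with each control period).
- read_camera(name): name is "scene" or "side" or "wrist"; returns the picture (420x560x3 uint8, red, green, blue); there is no depth.
- get_calibration(name): a dict with "fov_y" (degrees; the focal length in pixels is half the picture's height over the tangent of half this angle, whatever the lens; pixels are square), "cx", "cy" (the principal point, pixels), "world_from_camera" (4x4, takes a point from camera to world coordinates). Camera axes: x right, y down, z forward; pixel columns grow to the right and rows downward; lengths in m; the calibration is good to about 2 mm. A picture is of the moment at which its call begins: read the wrist's pose just before it. get_calibration takes no time and is no camera call; for the wrist camera it gives the pose at the moment of the call.
- bot.hand_in(): hands the job in, once; it reports no verdict.
Trained networks look in the newest picture that a camera, given by its name, has taken for a name from the list of things; names that differ only in an ending like _2 or _b are one class to them, and where a whole thing is asked for, a point or a joint stands for the part that bears it (a point fixed in the world has none). Each returns a list of dicts, best first, with "score" (0 to 1); they miss things now and then, are a little off and sometimes report something else, mostly with a low value. They report only what shows in the picture. A call takes as long as a camera call.
- models.spot_in(query, camera): "centre" ([row, column] in pixels, amid what is visible of it).
The state is a dict: "t": time; "q": joint angles; "joint_vel": joint speeds; "joint_torque": joint torques, N m; "eef_pos": TCP position; "tool_rot": TCP orientation; "contact_force": force on the tool from outside, world axes, zero at the start; "torque": the same for the moment, N m; "gripper_width": opening from 0.0 (shut) to 1.0 (fully open).
Only numpy, scipy, OpenCV 4.12 (cv2) and the standard library are available. Lean on these libraries where they do the work, as an engineer would, in place of code of your own. Each camera call takes 0.05 s, during which the arm holds its last target. There are 200 camera calls.

## Working session

There is one attempt and no reset: what is moved stays moved. The work goes in short steps, Python scripts to look and compute and a tool call to move; the robot and the scene stay as the last step left them, time stands still between calls to the robot, and variables do not carry over. Pictures are saved under pics/ and viewed, about 8 in all and at most 12, crops included, and the job is handed in when it is done.

Besides the shell and the picture viewer there is one more tool, called after "Emit:" as name(argument=value, ...), one argument or row to a line, values as JSON. carry_out: Moves the arm, as the interface text tells. Its arguments: {"type":"object","properties":{"deltas":{"type":"array"},"hand":{"type":"number"},"newtons":{"type":"number"}},"required":["deltas"]}

```bash
mkdir -p pics
cat > h.py <<'E'
import numpy as np,cv2
from station import readout, read_camera, get_calibration, bot, models
def K(name):
    c=get_calibration(name); f=210/np.tan(np.radians(c["fov_y"])/2); return c,f
def ray(name,px):
    c,f=K(name); T=np.array(c["world_from_camera"]); d=np.array([(px[1]-c["cx"])/f,(px[0]-c["cy"])/f,1]); return T[:3,3],T[:3,:3]@d
def plane(name,px,z):
    o,d=ray(name,px); return o+d*(z-o[2])/d[2]
def proj(name,p):
    c,f=K(name); T=np.linalg.inv(np.array(c["world_from_camera"])); q=T[:3,:3]@np.array(p)+T[:3,3]; return np.array([c["cy"]+f*q[1]/q[2],c["cx"]+f*q[0]/q[2]])
def tri(l):
    A=0;b=0
    for n,px in l:
        o,d=ray(n,px); d=d/np.linalg.norm(d); P=np.eye(3)-np.outer(d,d); A=A+P; b=b+P@o
    return np.linalg.solve(A,b)
def snap(n,fn=None):
    im=read_camera(n)
    if fn: cv2.imwrite('pics/'+fn,cv2.cvtColor(im,cv2.COLOR_RGB2BGR))
    return im
E
python3 - <<'E'
from h import *
a=snap('scene');b=snap('side')
cv2.imwrite('pics/a.png',cv2.cvtColor(np.vstack([a,b]),cv2.COLOR_RGB2BGR)[:, :]) 
cv2.imwrite('pics/a.png',cv2.cvtColor(cv2.resize(np.hstack([a,b]),(800,300),interpolation=cv2.INTER_AREA),cv2.COLOR_RGB2BGR)); cv2.imwrite('pics/sc.png',cv2.cvtColor(a,cv2.COLOR_RGB2BGR)); cv2.imwrite('pics/si.png',cv2.cvtColor(b,cv2.COLOR_RGB2BGR))
o=readout.get_obs(); print(o)
R={}
for n in ['press','platen','ball_red','ball_black','paddle','tile_top','vase','teapot','bowls','glue','tiles','finished','brush']:
    r=[models.spot_in(n,c)[:1] for c in('scene','side')]
    print(n,[(np.round(x[0]['centre']),round(x[0]['score'],2)) if x else None for x in r], np.round(tri([(c,x[0]['centre']) for c,x in zip(('scene','side'),r)]),3) if all(r) else '')
for c in('scene','side'): print(get_calibration(c))
print(readout.get_obs()['t'])
E
```

```text
{'t': 0.1, 'q': array([-1.33109207,  0.47775566,  0.0223619 ,  1.5563465 , -0.01152993,
        1.10930232, -0.08313792]), 'joint_vel': array([-8.51264178e-04, -1.93556752e-03,  2.79718589e-04, -3.79982281e-03,
       -4.64601476e-04, -9.78404279e-04, -7.50032171e-05]), 'joint_torque': array([ 4.84127770e-03, -5.97757316e+01,  1.61385186e+00, -2.81951702e+01,
        1.28583738e-02,  4.97977948e-03,  1.95325663e-05]), 'eef_pos': array([0.22990244, 0.63410281, 0.24740022]), 'tool_rot': array([ 5.25675055e-04,  8.18803640e-01,  5.74073070e-01, -6.57549210e-04]), 'contact_force': array([ 0.53909422, -0.00979809,  0.00543423]), 'torque': array([-0.00629593,  0.02646255,  0.03239686]), 'gripper_width': 0.9985052934568275}
press [(array([282., 265.]), 0.72), (array([219., 334.]), 0.58)] [ 0.622 -0.072  0.082]
platen [(array([265., 256.]), 0.67), (array([200., 325.]), 0.9)] [ 0.608 -0.067  0.154]
ball_red [(array([226., 248.]), 0.74), (array([190., 329.]), 0.68)] [ 0.574 -0.09   0.242]
ball_black [(array([225., 245.]), 0.81), (array([188., 330.]), 0.81)] [ 0.576 -0.094  0.25 ]
paddle [None,
[... 681 characters left out ...]
]
{'fov_y': 48.32905929996829, 'cx': 275.14124665674814, 'cy': 207.41796562557596, 'world_from_camera': array([[ 0.19807603,  0.67967929, -0.70625912,  1.30674746],
       [ 0.98018148, -0.13500626,  0.14497441, -0.18109046],
       [ 0.0031867 , -0.72097807, -0.69295056,  1.00511548],
       [ 0.        ,  0.        ,  0.        ,  1.        ]])}
{'fov_y': 46.19570198322497, 'cx': 283.40786302826785, 'cy': 205.6647413140857, 'world_from_camera': array([[ 0.73296345, -0.43251388,  0.52506793, -0.38867205],
       [-0.68004118, -0.4857935 ,  0.54913447, -0.88212972],
       [ 0.01756631, -0.75956331, -0.65019613,  1.23238213],
       [ 0.        ,  0.        ,  0.        ,  1.        ]])}
1.4
```

Run:
```python
import cv2,numpy as np
a=cv2.imread('pics/sc.png')[160:360,120:400];b=cv2.imread('pics/si.png')[130:330,230:430]
cv2.imwrite('pics/v1.png',cv2.resize(a,None,fx=2.85,fy=2.85,interpolation=cv2.INTER_CUBIC));cv2.imwrite('pics/v2.png',cv2.resize(b,None,fx=3,fy=3,interpolation=cv2.INTER_CUBIC))
```

```text
(no output)
```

View pics/v1.png

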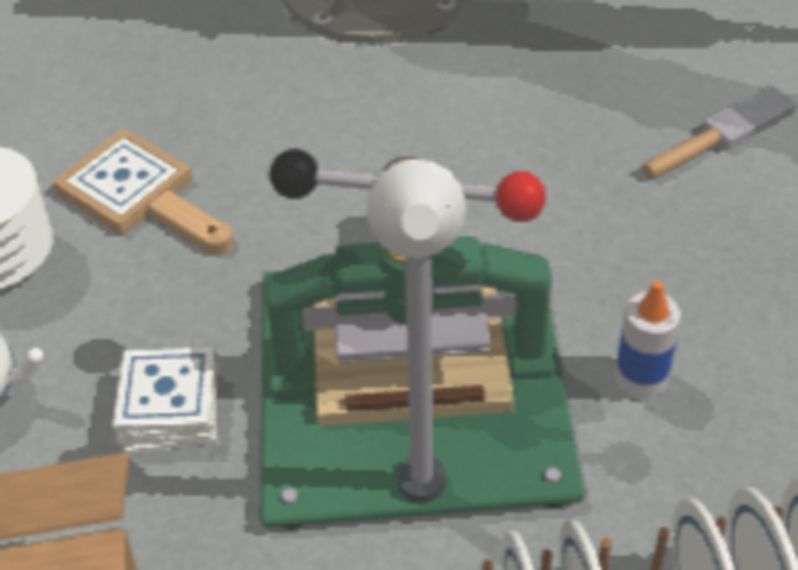

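View pics/v2.png

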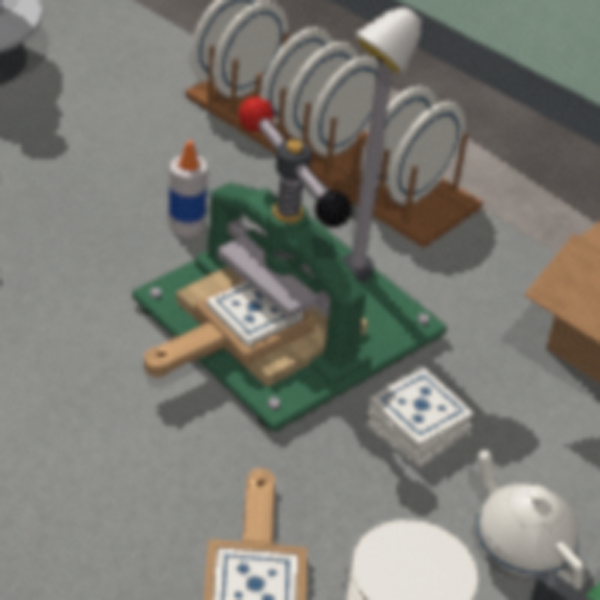

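View pics/a.png

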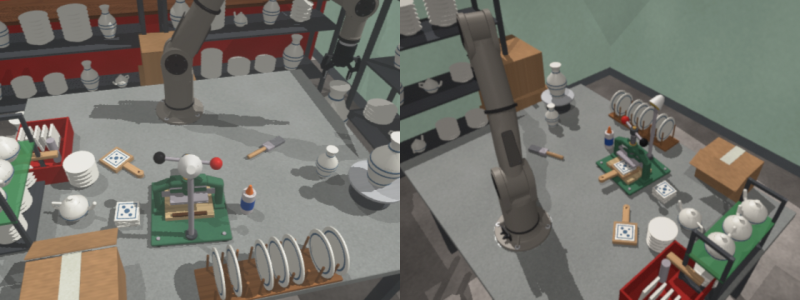

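The pictures show the press with its lamp column. In the side crop the paddle is on the board with its handle end at about (155,358), red ball at (255,113) and black at (333,207). In the scene crop red is at (521,196) and black at (294,174). The base corners show in both.

Run:
```python
from h import *
S=lambda x,y:(160+y/2.85,120+x/2.85)
D=lambda x,y:(130+y/3,230+x/3)
print('red',tri([('scene',S(521,196)),('side',D(255,113))]),'black',tri([('scene',S(294,174)),('side',D(333,207))]))
for n,p in dict(bR=(263,517),bL=(582,493),col=(421,488),bolt1=(289,495),bolt2=(553,474)).items(): print('sc',n,plane('scene',S(*p),.022))
for n,p in dict(fl=(136,293),fr=(274,416),br=(444,322)).items(): print('si',n,plane('side',D(*p),.022))
for n,p in dict(bolt_fl=(155,292),bolt_fr=(273,401),bolt_br=(423,318)).items(): print('si',n,plane('side',D(*p),.024))
# board ~? z
for z in (.05,.06,.07):
  for n,p in dict(hend_l=(146,352),hend_r=(152,372),tl=(207,288),tf=(255,340),tr=(300,312),hjunL=(205,325),hjunR=(222,347)).items(): print(z,n,plane('side',D(*p),z).round(4))
```

```text
red [0.61804837 0.0221315  0.25091119] black [ 0.55988138 -0.14825805  0.25123991]
sc bR [ 0.71859285 -0.20875123  0.022     ]
sc bL [0.74846608 0.05360118 0.022     ]
sc col [ 0.71757167 -0.07683056  0.022     ]
sc bolt1 [ 0.70253659 -0.18550232  0.022     ]
sc bolt2 [0.72626369 0.03457339 0.022     ]
si fl [0.4844587 0.0703295 0.022    ]
si fr [ 0.46502222 -0.17702573  0.022     ]
si br [ 0.72146755 -0.20836758  0.022     ]
si bolt_fl [0.50114022 0.05490643 0.024     ]
si bolt_fr [ 0.47887738 -0.16202133  0.024     ]
si bolt_br [ 0.70641248 -0.1886016   0.024     ]
0.05 hend_l [ 0.4078 -0.0308  0.05  ]
0.05 hend_r [ 0.3919 -0.058   0.05  ]
0.05 tl [ 0.5322 -0.0009  0.05  ]
0.05 tf [ 0.5125 -0.0991  0.05  ]
0.05 tr [ 0.5841 -0.1018  0.05  ]
0.05 hjunL [ 0.4872 -0.0439  0.05  ]
0.05 hjunR [ 0.4768 -0.082   0.05  ]
0.06 hend_l [ 0.4011 -0.038   0.06  ]
0.06 hend_r [ 0.3853 -0.065   0.06  ]
0.06 tl [ 0.5245 -0.0084  0.06  ]
0.06 tf [ 0.5049 -0.1057  0.06  ]
0.06 tr [ 0.5759 -0.1084  0.06  ]
0.06 hjunL [ 0.4798 -0.051   0.06  ]
0.06 hjunR [ 0.4695 -0.0888  0.06  ]
0.07 hend_l [ 0.3943 -0.0452  0.07  ]
0.07 hend_r [ 0.3787 -0.0719  0.07  ]
0.07 tl [ 0.5167 -0.0158  0.07  ]
0.07 tf [ 0.4973 -0.1123  0.07  ]
0.07 tr [ 0.5677 -0.115   0.07  ]
0.07 hjunL [ 0.4724 -0.0581  0.07  ]
0.07 hjunR [ 0.4622 -0.0956  0.07  ]
```

```bash
cat >> h.py <<'E'
from scipy.spatial.transform import Rotation as Ro
def state(o=None):
    o=o or readout.get_obs(); w,x,y,z=o['tool_rot']; R=Ro.from_quat([x,y,z,w]).as_matrix()
    return o,np.array(o['eef_pos']),R,np.degrees(np.arctan2(R[1,0],R[0,0]))
def go(*tg):  # targets x,y,z,jaw angle(world deg, ccw)
    o,p,R,a=state(); out=[]
    for t in tg:
        d=R.T@(np.array(t[:3])-p)*100; da=-(t[3]-a)
        out.append([[float(v) for v in d.round(2)],round(float(da),1)])
    print('t',round(o['t'],2),'tcp',p.round(4),'jaw',round(a,1),'grip',round(o['gripper_width'],3),'F',np.round(o['contact_force'],1)); print(out)
E
python3 -c "
from h import *
go((.43,.3,.26,83.7),(.455,-.045,.26,83.7))"
```

```text
t 1.4 tcp [0.2301 0.6346 0.2483] jaw 70.1 grip 1.0 F [-0.1 -0.6  0.7]
[[[-24.64, 30.2, -1.17], -13.6], [[-56.22, 44.31, -1.17], -13.6]]
```

Emit:
carry_out(
  deltas=[
    [[-12, 15, -1.2], -5],
    [[-24.6, 30.2, -1.2], -13.6],
    [[-24.6, 30.2, -1.2], -13.6],
    [[-24.6, 30.2, -1.2], -13.6],
    [[-24.6, 30.2, -1.2], -13.6],
    [[-40, 37.3, -1.2], -13.6],
    [[-56.2, 44.3, -1.2], -13.6],
    [[-56.2, 44.3, -1.2], -13.6],
    [[-56.2, 44.3, -1.2], -13.6],
    [[-56.2, 44.3, -1.2], -13.6],
  ],
  hand=1,
  newtons=20,
)

```text
t: 2.65
eef_pos: [0.4403, 0.0564, 0.2603]
tool_rot: [0.0, 0.745, 0.667, 0.001]
contact_force: [1.2, -0.4, 0.0]
gripper_width: 1.002
```

Run:
```python
from h import *
go((.455,-.045,.26,83.7))
im=snap('wrist'); c=get_calibration('wrist'); print(c)
cv2.imwrite('pics/w1.png',cv2.cvtColor(cv2.resize(im,(784,588),interpolation=cv2.INTER_CUBIC),cv2.COLOR_RGB2BGR))
```

```text
t 2.65 tcp [0.4403 0.0564 0.2603] jaw 83.7 grip 1.002 F [ 1.2 -0.4  0. ]
[[[-9.92, 2.58, 0.03], -0.0]]
{'fov_y': 65.14628380955503, 'cx': 281.4756192477405, 'cy': 215.72339566217747, 'world_from_camera': array([[ 0.11973522,  0.95614105,  0.26731587,  0.37297377],
       [ 0.99280315, -0.1146834 , -0.03449101,  0.05600925],
       [-0.00232158,  0.26952182, -0.96299148,  0.3850114 ],
       [ 0.        ,  0.        ,  0.        ,  1.        ]])}
```

View pics/w1.png

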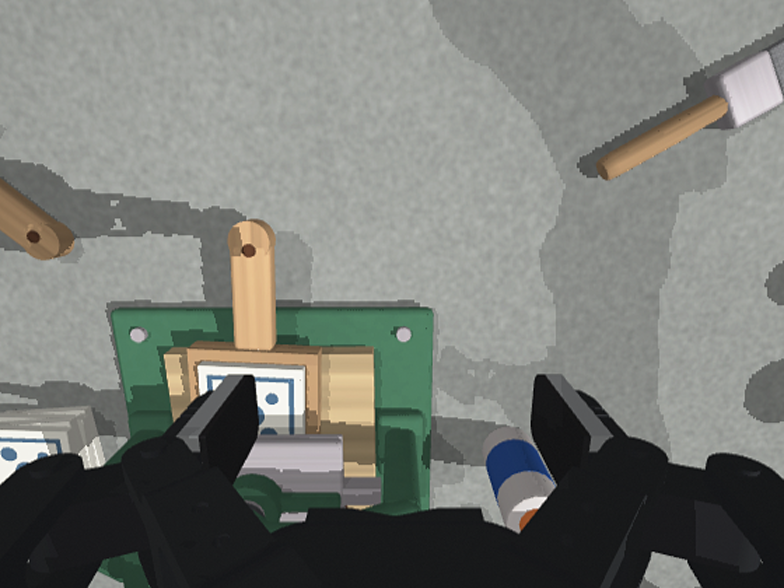

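The wrist view shows the handle tip at (249,220), the head's front edge from (187,347) to (320,347), the board from 165 to 374, and bolts at (137,335) and (403,334).

Run:
```python
from h import *
W=lambda x,y:(y/1.4,x/1.4)
P=lambda p,z:plane('wrist',W(*p),z)
for z in (.022,.03,.04): print('board w',z,np.linalg.norm(P((165,352),z)-P((375,352),z)), P((165,352),z),P((375,352),z))
for z in (.045,.05,.055,.06): 
  a,b=P((187,347),z),P((320,347),z); t=P((249,220),z); h=P((254,349),z)
  print('head',z,np.linalg.norm(a-b),a,b,'tip',t,'junc',h,'len',np.linalg.norm(t-h),'hw',np.linalg.norm(P((234,330),z)-P((275,330),z)))
  d=h-t;print('yaw',np.degrees(np.arctan2(d[1],d[0])), np.degrees(np.arctan2(b[1]-a[1],b[0]-a[0]))-90)
a,b=P((137,335),.024),P((403,334),.024); print('bolts',a,b,np.degrees(np.arctan2(b[1]-a[1],b[0]-a[0]))-90,(a+b)/2)
a,b=P((112,312),.022),P((432,310),.022); print('front',a,b,np.degrees(np.arctan2(b[1]-a[1],b[0]-a[0]))-90,(a+b)/2)
```

```text
board w 0.022 0.17765268022805342 [ 0.49425853 -0.15463269  0.022     ] [0.51536579 0.02176163 0.022     ]
board w 0.03 0.173737592547053 [ 0.49158567 -0.14999059  0.03      ] [0.51222777 0.02251638 0.03      ]
board w 0.04 0.16884373294580243 [ 0.4882446  -0.14418797  0.04      ] [0.50830525 0.02345981 0.04      ]
head 0.045 0.10507338523479864 [ 0.48450989 -0.12294435  0.045     ] [ 0.49699687 -0.01861559  0.045     ] tip [ 0.39288832 -0.0540466   0.045     ] junc [ 0.4924617  -0.07070872  0.045     ] len 0.1009578374187562 hw 0.03204949088510119
yaw -9.49957679736522 -6.8251950300872295
head 0.05 0.10352824017958213 [ 0.48286971 -0.12031277  0.05      ] [ 0.49517307 -0.0175182   0.05      ] tip [ 0.39259547 -0.05242819  0.05      ] junc [ 0.49070459 -0.06884528  0.05      ] len 0.0994732130971513 hw 0.03157819063858623
yaw -9.49957679736522 -6.8251950300872295
head 0.055 0.1019830951243656 [ 0.48122953 -0.11768119  0.055     ] [ 0.49334926 -0.01642081  0.055     ] tip [ 0.39230262 -0.05080978  0.055     ] junc [ 0.48894747 -0.06698184  0.055     ] len 0.09798858877554632 hw 0.031106890392071266
yaw -9.49957679736523 -6.825195030087244
head 0.06 0.10043795006914905 [ 0.47958934 -0.11504961  0.06      ] [ 0.49152545 -0.01532342  0.06      ] tip [ 0.39200977 -0.04919136  0.06      ] junc [ 0.48719035 -0.06511841  0.06      ] len 0.09650396445394142 hw 0.030635590145556328
yaw -9.49957679736522 -6.8251950300872295
bolts [ 0.47601214 -0.17280831  0.024     ] [0.50146665 0.04714428 0.024     ] -6.601318015646072 [ 0.4887394  -0.06283202  0.024     ]
front [ 0.45451456 -0.18917218  0.022     ] [0.48423647 0.07318704 0.022     ] -6.4633143737339225 [ 0.46937552 -0.05799257  0.022     ]
```

```bash
python3 -c "
from h import *
go((.440,-.056,.26,82.5),(.440,-.056,.13,82.5))"
```

```text
t 2.7 tcp [0.4407 0.0477 0.2604] jaw 83.1 grip 1.0 F [-0.1 -7.   0.7]
[[[-10.3, 1.17, 0.07], 0.6], [[-10.27, 1.15, 13.07], 0.6]]
```

Emit:
carry_out(
  deltas=[
    [[-6, 1, 1], 0.6],
    [[-9.6, 1.1, 5], 0.6],
    [[-9.6, 1.1, 9], 0.6],
    [[-9.6, 1.1, 13], 0.6],
    [[-9.6, 1.1, 13], 0.6],
    [[-9.6, 1.1, 13], 0.6],
  ],
  hand=0.65,
)

```text
t: 3.45
eef_pos: [0.4412, -0.0491, 0.1318]
tool_rot: [0.002, 0.752, 0.659, 0.0]
contact_force: [0.5, -0.4, -0.0]
gripper_width: 0.647
```

Run:
```python
from h import *
o,p,R,a=state(); print(p,a)
c,f=K('wrist'); np.save('T.npy',np.array(c['world_from_camera']))
im=snap('wrist'); print(state()[1])
cv2.imwrite('pics/w2.png',cv2.cvtColor(cv2.resize(im,(784,588),interpolation=cv2.INTER_CUBIC),cv2.COLOR_RGB2BGR))
```

```text
[ 0.44117004 -0.04914178  0.13179708] 82.52036428098465
[ 0.44153021 -0.04909369  0.13216244]
```

View pics/w2.png

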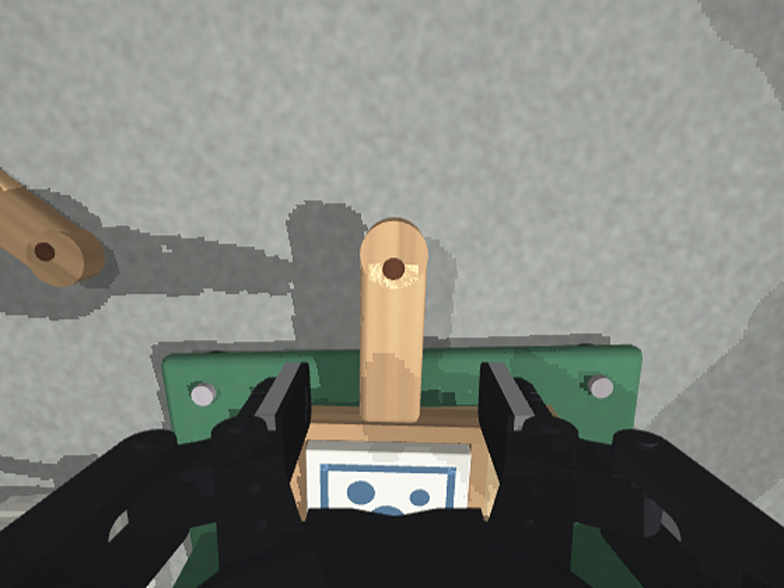

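The handle lies between the fingers: tip at (394,220), junction at (391,420), bolts at (202,395) and (601,387), base front corners at (166,354) and (640,347).

Run:
```python
from h import *
T=np.load('T.npy'); c,f=K('wrist')
def P(p,z):
    d=T[:3,:3]@np.array([(p[0]/1.4-c['cx'])/f,(p[1]/1.4-c['cy'])/f,1]); o=T[:3,3]; return o+d*(z-o[2])/d[2]
an=lambda d:np.degrees(np.arctan2(d[1],d[0]))
for p,q,z in (((202,395),(601,387),.024),((166,354),(640,347),.021)):
    a,b=P(p,z),P(q,z); print((a+b)/2,an(b-a)-90,np.linalg.norm(b-a))
for z in (.05,.055,.06):
    t,h=P((394,222),z),P((391,420),z); print(z,t,h,an(h-t),np.linalg.norm(h-t),'w',np.linalg.norm(P((361,350),z)-P((423,350),z)),'jl',P((310,424),z),P((483,424),z))
go((.44,-.05,.062,82))
```

```text
[ 0.4894021  -0.05207998  0.024     ] -6.149808357256447 0.2213152986615067
[ 0.46683736 -0.04839148  0.021     ] -6.517933453998552 0.2594824332287712
0.05 [ 0.39423421 -0.04333989  0.05      ] [ 0.49163515 -0.05763382  0.05      ] -8.348759681011986 0.0984441933970166 w 0.029749803851896014 jl [ 0.48861558 -0.09837457  0.05      ] [ 0.49983159 -0.01203408  0.05      ]
0.055 [ 0.39372767 -0.04326254  0.055     ] [ 0.4887682  -0.05721007  0.055     ] -8.348759681011986 0.09605850302843183 w 0.029028848983277976 jl [ 0.4858218  -0.09696352  0.055     ] [ 0.496766   -0.01271539  0.055     ]
0.06 [ 0.39322112 -0.04318519  0.06      ] [ 0.48590124 -0.05678632  0.06      ] -8.348759681011984 0.09367281265984707 w 0.028307894114659934 jl [ 0.48302802 -0.09555246  0.06      ] [ 0.49370041 -0.0133967   0.06      ]
t 3.5 tcp [ 0.4415 -0.0491  0.1322] jaw 82.5 grip 0.655 F [ 0.  -0.3 -0.1]
[[[-0.1, -0.17, 7.02], 0.5]]
```

Emit:
carry_out(
  deltas=[
    [[-0.1, -0.15, 5], 0.9],
    [[-0.1, -0.15, 8.1], 0.9],
    [[-0.1, -0.15, 8.1], 0.9],
  ],
  hand=0.65,
  newtons=30,
)

```text
t: 3.88
eef_pos: [0.44, -0.0498, 0.0511]
tool_rot: [0.002, 0.757, 0.654, 0.0]
contact_force: [-0.2, -0.7, -0.2]
gripper_width: 0.648
```

Emit:
carry_out(
  deltas=[
    [[0, 0, 0], 0],
    [[0, 0, 0], 0],
    [[0, 0, 0], 0],
    [[0, 0, 0], 0],
  ],
  hand=0.2,
  newtons=30,
)

```text
t: 4.38
eef_pos: [0.4413, -0.0499, 0.0521]
tool_rot: [0.003, 0.757, 0.654, 0.001]
contact_force: [-0.5, 0.2, 7.5]
gripper_width: 0.346
```

```bash
python3 -c "
from h import *
go((.462,-.052,.052,83),(.48,-.0515,.052,83.7),(.484,-.0517,.052,83.7),(.490,-.052,.052,83.7))"
```

```text
t 4.38 tcp [ 0.4413 -0.0499  0.0521] jaw 81.6 grip 0.346 F [-0.5  0.2  7.5]
[[[0.09, 2.07, 0.02], -1.4], [[0.4, 3.85, 0.03], -2.1], [[0.44, 4.25, 0.03], -2.1], [[0.49, 4.84, 0.03], -2.1]]
```

Emit:
carry_out(
  deltas=[
    [[0, 1, -0.1], -0.7],
    [[0.1, 2, -0.1], -1.4],
    [[0.3, 2.8, -0.1], -2.1],
    [[0.35, 3.5, -0.1], -2.1],
    [[0.35, 3.5, -0.1], -2.1],
  ],
)

```text
t: 5.0
eef_pos: [0.4772, -0.0514, 0.0531]
tool_rot: [0.003, 0.745, 0.668, 0.002]
contact_force: [1.4, -0.0, -3.5]
gripper_width: 0.343
```

```bash
python3 -c "
from h import *
go((.48,-.0515,.052,83.7),(.484,-.0517,.052,83.7),(.490,-.052,.052,83.7))"
```

```text
t 5.0 tcp [ 0.4772 -0.0514  0.0531] jaw 83.8 grip 0.343 F [ 1.4 -0.  -3.5]
[[[0.02, 0.27, 0.12], 0.1], [[0.04, 0.67, 0.12], 0.1], [[0.08, 1.27, 0.12], 0.1]]
```

Emit:
carry_out(
  deltas=[
    [[0, 0.2, 0.05], 0],
    [[0.03, 0.4, 0.05], 0],
    [[0.03, 0.6, 0.05], 0],
    [[0.03, 0.6, 0.05], 0],
  ],
)

```text
t: 5.5
eef_pos: [0.4803, -0.0517, 0.0529]
tool_rot: [0.001, 0.745, 0.667, -0.0]
contact_force: [-10.6, 0.5, 15.2]
gripper_width: 0.345
```

Emit:
carry_out(
  deltas=[
    [[0, 0.2, 0], 0],
    [[0.02, 0.4, 0], 0],
    [[0.02, 0.4, 0], 0],
  ],
)

```text
t: 5.88
eef_pos: [0.4826, -0.052, 0.053]
tool_rot: [-0.001, 0.745, 0.667, -0.001]
contact_force: [-6.2, 1.1, 7.7]
gripper_width: 0.345
```

Run:
```python
from h import *
print(np.round(state()[0]['contact_force'],1),state()[1])
np.save('T.npy',np.array(get_calibration('wrist')['world_from_camera']))
w=snap('wrist');s=snap('scene');d=snap('side')
r=lambda i,k:cv2.resize(i,None,fx=k,fy=k,interpolation=cv2.INTER_CUBIC)
A=r(s[240:320,205:325],4)[:300]; B=r(d[180:280,260:360],3)
cv2.imwrite('pics/c1.png',cv2.cvtColor(np.hstack([A,B]),cv2.COLOR_RGB2BGR)); cv2.imwrite('pics/w3.png',cv2.cvtColor(r(w,1.4),cv2.COLOR_RGB2BGR))
```

```text
[-6.2  1.1  7.7] [ 0.48259116 -0.05195914  0.05302533]
```

View pics/c1.png

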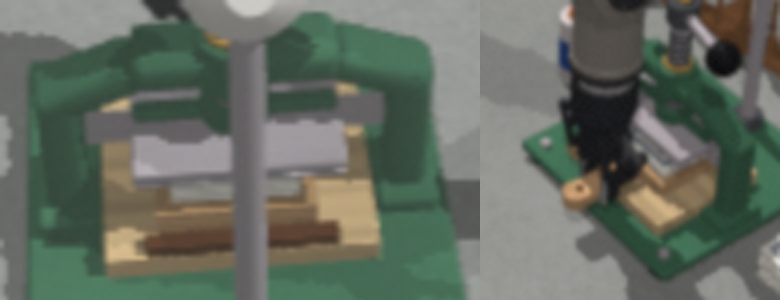

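View pics/w3.png

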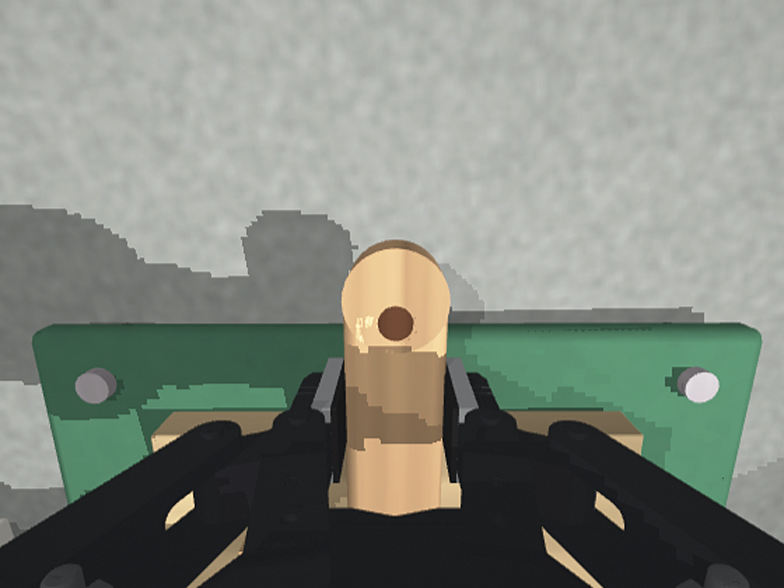

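The scene crop shows the head's rear edge at about row 207, just ahead of the batten (rows 225–255). The wrist view shows the handle tip at (396,245), bolts at (96,386) and (699,384), and the pads near the board's front edge. I can't tell from this whether it has reached the batten, so I'll compute it.

Run:
```python
from h import *
T=np.load('T.npy'); c,f=K('wrist')
def P(p,z):
    d=T[:3,:3]@np.array([(p[0]/1.4-c['cx'])/f,(p[1]/1.4-c['cy'])/f,1]); o=T[:3,3]; return o+d*(z-o[2])/d[2]
an=lambda d:np.degrees(np.arctan2(d[1],d[0]))
a,b=P((96,386),.024),P((699,384),.024); print('bolts',(a+b)/2,an(b-a)-90)
ex=np.array([.994,-.110]);ey=np.array([.11,.994]);O=np.array([.5875,-.063])
t=P((396,245),.049);print('tip',t,'press',ex@(t[:2]-O),ey@(t[:2]-O))
for p in((345,400),(443,400)): print(P(p,.049), )
q=P((155,435),.031);print('board front L',q,ex@(q[:2]-O),ey@(q[:2]-O)); q=P((642,437),.031);print(q,ex@(q[:2]-O),ey@(q[:2]-O))
# scene: head rear-edge, batten
S=lambda x,y:(240+y/4,205+x/4)
for n,p,z in (('headrearL',(170,207),.049),('headrearR',(315,203),.049),('batL',(145,255),.032),('batR',(340,243),.032),('batTopFrontL',(148,235),.042),('batTopFrontR',(338,223),.042),('bdBackL',(108,262),.032),('bdBackR',(380,247),.032)):
    q=plane('scene',S(*p),z); print(n,q.round(4),'press',round(ex@(q[:2]-O),4),round(ey@(q[:2]-O),4))
```

```text
bolts [ 0.48874771 -0.05166103  0.024     ] -6.0853706650037935
tip [ 0.43407785 -0.0462126   0.049     ] press -0.15434823407231824 -0.00018976006929014995
[ 0.48005653 -0.06707795  0.049     ]
[ 0.48337143 -0.03701208  0.049     ]
board front L [ 0.49537632 -0.14010285  0.031     ] -0.08308962860624962 -0.08677383635746318
[0.51538963 0.03408145 0.031     ] -0.08235667171696535 0.08856682358799481
headrearL [ 0.615  -0.1082  0.049 ] press 0.0323 -0.0419
headrearR [ 0.6296 -0.0193  0.049 ] press 0.0371 0.0481
batL [ 0.6353 -0.1277  0.032 ] press 0.0546 -0.059
batR [ 0.6502 -0.0076  0.032 ] press 0.0562 0.062
batTopFrontL [ 0.628  -0.1242  0.042 ] press 0.047 -0.0564
batTopFrontR [ 0.6422 -0.0073  0.042 ] press 0.0483 0.0614
bdBackL [ 0.6359 -0.1507  0.032 ] press 0.0577 -0.0819
bdBackR [0.658  0.0161 0.032 ] press 0.0613 0.0864
```

Emit:
carry_out(
  deltas=[
    [[0, 0, 0], 0],
    [[0, 0, 0], 0],
    [[0, -1.5, -0.4], 0],
    [[0, -3.2, -0.4], 0],
    [[0, -3.2, -0.4], 0],
  ],
  hand=0.6,
)

```text
t: 6.65
eef_pos: [0.4489, -0.0483, 0.0571]
tool_rot: [-0.001, 0.745, 0.667, -0.001]
contact_force: [0.9, 0.0, 0.4]
gripper_width: 0.599
```

Emit:
carry_out(
  deltas=[
    [[0, 0, 0], 0],
    [[0, 0, 0], 0],
    [[0, 0, 0], 0],
    [[0, 0, 0], 0],
  ],
  hand=0.2,
  newtons=25,
)

```text
t: 7.15
eef_pos: [0.4493, -0.0483, 0.0574]
tool_rot: [-0.001, 0.745, 0.667, -0.001]
contact_force: [-2.0, 1.0, 4.8]
gripper_width: 0.343
```

Emit:
carry_out(
  deltas=[
    [[0, 0.2, 0], 0],
    [[0, 0.4, 0], 0],
    [[0, 0.6, 0], 0],
    [[0, 0.6, 0], 0],
  ],
)

```text
t: 7.65
eef_pos: [0.453, -0.0488, 0.0571]
tool_rot: [-0.003, 0.745, 0.667, -0.003]
contact_force: [-7.8, 1.1, 9.9]
gripper_width: 0.346
```

Emit:
carry_out(
  deltas=[
    [[0, 0, -0.2], 0],
    [[0, 0, -0.2], 0],
    [[0, 0, -0.2], 0],
  ],
)

```text
t: 8.02
eef_pos: [0.4531, -0.0489, 0.0589]
tool_rot: [-0.003, 0.745, 0.667, -0.003]
contact_force: [-0.2, 0.4, -2.2]
gripper_width: 0.339
```

Emit:
carry_out(
  deltas=[
    [[0, 0.2, 0], 0],
    [[0, 0.4, 0], 0],
    [[0, 0.4, 0], 0],
  ],
)

```text
t: 8.4
eef_pos: [0.4551, -0.0494, 0.0583]
tool_rot: [-0.005, 0.745, 0.667, -0.005]
contact_force: [-6.0, -0.8, -0.6]
gripper_width: 0.343
```

Emit:
carry_out(
  deltas=[
    [[0, 0.3, 0], 0],
    [[0, 0.6, 0], 0],
    [[0, 0.6, 0], 0],
  ],
)

```text
t: 8.78
eef_pos: [0.4554, -0.0497, 0.0574]
tool_rot: [-0.009, 0.745, 0.667, -0.008]
contact_force: [-15.5, 1.4, 12.5]
gripper_width: 0.342
```

Run:
```python
from h import *
T=np.array(get_calibration('wrist')['world_from_camera']); np.save('T.npy',T)
w=snap('wrist');s=snap('scene')
r=lambda i,k:cv2.resize(i,None,fx=k,fy=k,interpolation=cv2.INTER_CUBIC)
A=r(s[240:320,205:325],4)[:300]; B=r(w[80:330,180:380],1.2)
cv2.imwrite('pics/c2.png',cv2.cvtColor(np.hstack([A,B]),cv2.COLOR_RGB2BGR))
```

```text
(no output)
```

View pics/c2.png

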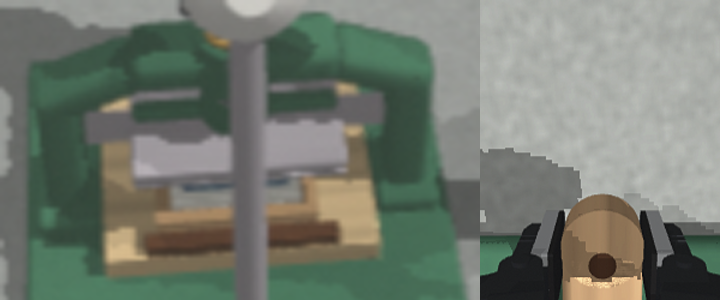

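The scene crop now shows the head's rear edge at row 213–222, meeting the batten at row 225. The push went solid at 15 N. I'll check the handle tip position.

Run:
```python
from h import *
T=np.load('T.npy'); c,f=K('wrist')
ex=np.array([.994,-.110]);ey=np.array([.11,.994]);O=np.array([.5875,-.063])
d=T[:3,:3]@np.array([(284.2-c['cx'])/f,(242.5-c['cy'])/f,1]); o=T[:3,3]; t=o+d*(.049-o[2])/d[2]; print('tip press',ex@(t[:2]-O),ey@(t[:2]-O))
S=lambda x,y:(240+y/4,205+x/4)
for n,p in (('L',(155,214)),('R',(318,209))):
    q=plane('scene',S(*p),.049); print(n,q.round(4),'press',round(ex@(q[:2]-O),4),round(ey@(q[:2]-O),4))
print(state()[1],state()[3])
```

```text
tip press -0.15180722392786555 -0.0002724818157656668
L [ 0.6184 -0.1181  0.049 ] press 0.0367 -0.0514
R [ 0.6344 -0.0184  0.049 ] press 0.0417 0.0495
[ 0.4554421  -0.04967708  0.05742738] 83.6826178640587
```

Emit:
carry_out(
  deltas=[
    [[0, -0.2, -0.2], 0],
    [[0, -0.2, -0.3], 0],
    [[0, -0.2, -0.3], 0],
  ],
  newtons=40,
)

```text
t: 9.25
eef_pos: [0.4538, -0.0495, 0.0605]
tool_rot: [-0.009, 0.745, 0.667, -0.008]
contact_force: [-1.6, 0.4, -1.2]
gripper_width: 0.341
```

Emit:
carry_out(
  deltas=[
    [[0, 0.2, 0], 0],
    [[0, 0.4, -0.1], 0],
    [[0, 0.6, -0.1], 0],
    [[0, 0.6, -0.1], 0],
  ],
)

```text
t: 9.75
eef_pos: [0.4556, -0.0502, 0.0602]
tool_rot: [-0.012, 0.745, 0.667, -0.011]
contact_force: [-9.9, 0.6, -0.9]
gripper_width: 0.332
```

Run:
```python
from h import *
s=snap('scene'); 
for col in (247,252,272,280):
    print(col,[tuple(int(v) for v in s[r,col]) for r in range(284,304)])
ex=np.array([.994,-.110]);ey=np.array([.11,.994])
for O in (np.array([.5875,-.063]),np.array([.5895,-.063])):
  W=lambda x,y,z:proj('scene',[*(O+x*ex+y*ey),z])
  for y in (-.03,.03): print('y',y,'tileback?',W(.04,y,.054),'headtop rear',W(.05,y,.049),'head@10short',W(.04,y,.049),'bat top front',W(.05,y,.0415))
```

```text
247 [(114, 110, 113), (100, 98, 99), (106, 101, 98), (115, 107, 97), (117, 108, 97), (123, 112, 99), (120, 110, 98), (114, 103, 89), (123, 106, 85), (164, 134, 99), (167, 136, 101), (160, 131, 97), (119, 98, 75), (116, 95, 73), (97, 74, 57), (89, 66, 51), (89, 65, 50), (85, 62, 49), (67, 53, 44), (79, 66, 52)]
252 [(106, 103, 106), (105, 103, 105), (89, 93, 98), (80, 88, 94), (128, 127, 123), (136, 134, 128), (141, 139, 134), (137, 133, 125), (152, 135, 113), (166, 136, 102), (164, 134, 99), (145, 118, 89), (116, 95, 73), (104, 85, 65), (92, 67, 53), (90, 65, 51), (89, 65, 49), (86, 63, 49), (70, 55, 44), (79, 65, 52)]
272 [(103, 101, 105), (84, 92, 98), (96, 102, 105), (130, 129, 125), (131, 130, 125), (132, 132, 126), (136, 131, 123), (150, 128, 104), (160, 132, 101), (156, 128, 98), (128, 107, 85), (118, 98, 78), (107, 86, 71), (98, 76, 65), (97, 75, 65), (94, 74, 63), (80, 66, 59), (85, 72, 63), (118, 101, 83), (120, 107, 87)]
280 [(125, 110, 97), (128, 110, 89), (116, 103, 87), (115, 103, 89), (116, 105, 89), (115, 102, 87), (122, 104, 84), (159, 129, 97), (161, 131, 98), (144, 118, 88), (115, 95, 73), (105, 85, 65), (95, 70, 54), (93, 67, 52), (93, 66, 51), (88, 64, 50), (74, 58, 46), (93, 78, 61), (121, 106, 83), (120, 107, 83)]
y -0.03 tileback? [292.76632229 252.3908361 ] headtop rear [297.32033197 252.67342349] head@10short [293.96911735 252.45252286] bat top front [299.107129   252.76484084]
y 0.03 tileback? [291.03050713 276.63698106] headtop rear [295.56319813 276.99666339] head@10short [292.23435401 276.62609307] bat top front [297.35173101 276.9786905 ]
y -0.03 tileback? [293.42323827 252.52388791] headtop rear [297.98497483 252.80725333] head@10short [294.62553391 252.58525112] bat top front [299.77096533 252.89817967]
y 0.03 tileback? [291.68303772 276.79919979] headtop rear [296.2233886 277.159846 ] head@10short [292.88640129 276.78781381] bat top front [298.01113985 277.14111851]
```

The scan rows show rim top, then about 2 rows of rear face, then the batten at both sides. That is what contact predicts (1.8 rows); a 10 mm gap would be 5 rows. The paddle is home and square, so I'll release it and go to the black ball.

Emit:
carry_out(
  deltas=[
    [[0, -0.2, 0], 0],
    [[0, -0.3, 0.1], 0],
    [[0, -0.3, 0.1], 0],
  ],
)

```text
t: 10.18
eef_pos: [0.4539, -0.0499, 0.0596]
tool_rot: [-0.011, 0.745, 0.667, -0.01]
contact_force: [1.9, 0.3, -1.3]
gripper_width: 0.336
```

Emit:
carry_out(
  deltas=[
    [[0, 0, 0], 0],
    [[0, 0, 0], 0],
    [[0, -0.3, -4], 0],
    [[0, -0.3, -10], 0],
    [[0, -0.3, -16], 0],
    [[0, -0.3, -22], 0],
    [[0, -0.3, -25], 0],
    [[0, 0, -25], 0],
  ],
  hand=0.75,
  newtons=20,
)

```text
t: 11.18
eef_pos: [0.4625, -0.0506, 0.3119]
tool_rot: [-0.01, 0.745, 0.667, -0.008]
contact_force: [0.2, -0.0, -0.1]
gripper_width: 0.749
```

Run:
```python
from h import *
print(np.round(state()[0]['q'],2), state()[2].round(3))
np.save('F0.npy',np.r_[state()[0]['contact_force'],state()[0]['torque']]); print(np.load('F0.npy').round(2))
a=snap('scene');r={}
for n in ('ball_black','ball_red'):
    x=models.spot_in(n,'scene')[:1]; r[n]=[('scene',x[0]['centre'])] if x else []
snap('side')
for n in r:
    x=models.spot_in(n,'side')[:1]
    if x:r[n].append(('side',x[0]['centre']))
    print(n,r[n], tri(r[n]) if len(r[n])==2 else '')
go((.5595,-.148,.31,121),(.5595,-.148,.249,121))
```

```text
[-0.42  0.07  0.42  1.96 -0.03  1.14  1.48] [[ 0.11   0.994 -0.025]
 [ 0.994 -0.11   0.004]
 [ 0.001 -0.025 -1.   ]]
[ 0.21 -0.05 -0.1   0.   -0.07 -0.  ]
ball_black [('scene', [224.7, 250.7]), ('side', [190.3, 330.6])] [ 0.5757912  -0.08902076  0.24276658]
ball_red [('scene', [223.4, 244.8]), ('side', [193.7, 328.7])] [ 0.56241243 -0.09769471  0.23841319]
t 11.47 tcp [ 0.4606 -0.0506  0.3082] jaw 83.7 grip 0.749 F [-0.8 -0.3  0.3]
[[[-8.6, 10.89, -0.52], -37.3], [[-8.59, 11.09, 5.58], -37.3]]
```

Emit:
carry_out(
  deltas=[
    [[-2.2, 2.7, -0.5], -10],
    [[-4.4, 5.5, -0.5], -20],
    [[-6.5, 8.2, -0.5], -30],
    [[-8.6, 10.9, -0.5], -37.3],
    [[-8.6, 10.9, -0.5], -37.3],
    [[-8.6, 11, 2.5], -37.3],
    [[-8.6, 11.05, 5.6], -37.3],
    [[-8.6, 11.05, 5.6], -37.3],
  ],
)

```text
t: 12.48
eef_pos: [0.5568, -0.1468, 0.2463]
tool_rot: [-0.018, 0.493, 0.87, -0.008]
contact_force: [-0.6, -0.1, 0.8]
gripper_width: 0.752
```

Run:
```python
from h import *
go((.5595,-.148,.249,121))
w=snap('wrist'); s=snap('side')
cv2.imwrite('pics/c3.png',cv2.cvtColor(np.hstack([cv2.resize(w,(400,300)),cv2.resize(s[120:270,230:430],(400,300),interpolation=cv2.INTER_CUBIC)]),cv2.COLOR_RGB2BGR))
```

```text
t 12.47 tcp [ 0.5568 -0.1468  0.2463] jaw 120.9 grip 0.752 F [-0.6 -0.1  0.8]
[[[-0.23, 0.16, -0.28], -0.1]]
```

View pics/c3.png

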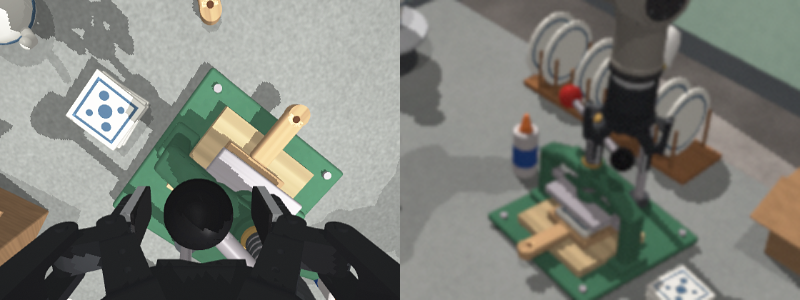

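The ball sits between the open fingers (centre at (198,212), pads at 140 and 262). The side view shows the paddle fully in.

Run:
```python
from h import *
print(plane('wrist',(212*1.4,198*1.4),.251))
```

```text
[ 0.56101484 -0.14860025  0.251     ]
```

Emit:
carry_out(
  deltas=[
    [[-0.1, 0.1, -0.2], 0],
    [[-0.1, 0.1, -0.2], 0],
    [[-0.1, 0.1, -0.2], 0],
  ],
  hand=0.52,
  newtons=20,
)

```text
t: 12.95
eef_pos: [0.5607, -0.1481, 0.2519]
tool_rot: [-0.014, 0.493, 0.87, -0.007]
contact_force: [-0.8, -0.2, -0.7]
gripper_width: 0.526
```

```bash
cat >> h.py <<'E'
A=np.array([.589,-.063])
def mom(o=None):
    o,p,R,a=state(o); F=np.array(o['contact_force']); r=p[:2]-A
    m=r[0]*F[1]-r[1]*F[0]+o['torque'][2]
    print('t',round(o['t'],2),'th',round(float(np.degrees(np.arctan2(r[1],r[0]))),1),'r',round(float(np.hypot(*r)),4),'z',p[2].round(4),'jaw',round(a,1),'F',F.round(1),'Tz',round(float(o['torque'][2]),2),'M',round(float(m),3),'g',round(o['gripper_width'],3))
def stroke(th0,steps,ratio,z0=None,r=.09,ja=None):
    o,p,R,a=state(); z0=p[2] if z0 is None else z0; ja=a if ja is None else ja; T=[]
    for s in steps:
        th=np.radians(th0-s); T.append((*(A+r*np.array([np.cos(th),np.sin(th)])),z0-.00477*np.radians(s),ja-ratio*s))
    go(*T)
E
python3 -c "
from h import *
mom(); stroke(-108.4,np.arange(1,11)*16.,.6,r=.0895)"
```

```text
t 12.95 th -108.4 r 0.0897 z 0.2519 jaw 120.9 F [-0.8 -0.2 -0.7] Tz 0.03 M -0.031 g 0.526
t 12.95 tcp [ 0.5607 -0.1481  0.2519] jaw 120.9 grip 0.526 F [-0.8 -0.2 -0.7]
[[[2.11, -1.33, 0.21], 9.6], [[4.49, -2.04, 0.4], 19.2], [[6.98, -2.06, 0.58], 28.8], [[9.38, -1.4, 0.74], 38.4], [[11.5, -0.1, 0.88], 48.0], [[13.19, 1.74, 0.99], 57.6], [[14.3, 3.97, 1.09], 67.2], [[14.76, 6.42, 1.16], 76.8], [[14.53, 8.9, 1.23], 86.4], [[13.62, 11.23, 1.29], 96.0]]
```

Emit:
carry_out(
  deltas=[
    [[1.1, -0.7, 0.1], 4.8],
    [[2.1, -1.3, 0.2], 9.6],
    [[3.3, -1.7, 0.3], 14.4],
    [[4.5, -2.05, 0.4], 19.2],
    [[7, -2.05, 0.58], 28.8],
    [[9.4, -1.4, 0.74], 38.4],
  ],
)

```text
t: 13.7
eef_pos: [0.4967, -0.0787, 0.2461]
tool_rot: [-0.012, 0.755, 0.655, -0.014]
contact_force: [-8.2, -7.8, 2.3]
gripper_width: 0.52
```

```bash
python3 -c "
from h import *
mom(); stroke(-172.4,np.arange(1,8)*16.,.6,r=.0895,z0=.2465,ja=82.5)"
```

```text
t 13.7 th -170.4 r 0.0937 z 0.2461 jaw 81.9 F [-8.2 -7.8  2.3] Tz -0.13 M 0.462 g 0.52
t 13.7 tcp [ 0.4967 -0.0787  0.2461] jaw 81.9 grip 0.52 F [-8.2 -7.8  2.3]
[[[2.9, -0.03, 0.07], 9.0], [[5.37, 0.34, 0.18], 18.6], [[7.64, 1.37, 0.26], 28.2], [[9.54, 2.98, 0.32], 37.8], [[10.92, 5.06, 0.37], 47.4], [[11.68, 7.43, 0.41], 57.0], [[11.75, 9.93, 0.45], 66.6]]
```

```bash
sed -i 's/^A=.*/A=np.array([.587,-.063])/' h.py; python3 -c "
from h import *
mom(); stroke(-171.5,np.arange(1,8)*16.,.6,r=.0905,z0=.2465,ja=82.5)"
```

```text
t 13.7 th -170.2 r 0.0917 z 0.2461 jaw 81.9 F [-8.2 -7.8  2.3] Tz -0.13 M 0.447 g 0.52
t 13.7 tcp [ 0.4967 -0.0787  0.2461] jaw 81.9 grip 0.52 F [-8.2 -7.8  2.3]
[[[2.73, -0.32, 0.08], 9.0], [[5.23, 0.01, 0.19], 18.6], [[7.54, 1.01, 0.27], 28.2], [[9.49, 2.61, 0.33], 37.8], [[10.92, 4.69, 0.38], 47.4], [[11.72, 7.08, 0.42], 57.0], [[11.84, 9.6, 0.46], 66.6]]
```

Emit:
carry_out(
  deltas=[
    [[2.7, -0.3, 0.1], 9],
    [[5.2, 0, 0.2], 18.6],
    [[7.5, 1, 0.28], 28.2],
    [[9.5, 2.6, 0.35], 37.8],
    [[10.9, 4.7, 0.4], 47.4],
    [[11.7, 7.1, 0.44], 57],
    [[11.8, 9.2, 0.48], 65],
    [[11.8, 9.2, 0.48], 65],
  ],
)

```text
t: 14.7
eef_pos: [0.6046, 0.0254, 0.2366]
tool_rot: [-0.001, 0.989, 0.148, -0.019]
contact_force: [-0.0, -0.4, 0.4]
gripper_width: 0.519
```

```bash
python3 -c "
from h import *
mom()"
```

```text
t 14.7 th 78.7 r 0.0901 z 0.2366 jaw 17.0 F [-0.  -0.4  0.4] Tz 0.05 M 0.041 g 0.519
```

```bash
python3 -c "
from h import *
th=np.radians(-100.); B=A+.09*np.array([np.cos(th),np.sin(th)]); print(B)
go((.6046,.0254,.305,17),(.53,-.06,.305,72),(*B,.305,127),(*B,.2345,127))"
```

```text
[ 0.57137166 -0.1516327 ]
t 14.7 tcp [0.6046 0.0254 0.2366] jaw 17.0 grip 0.519 F [-0.  -0.4  0.4]
[[[-0.25, -0.06, -6.83], -0.0], [[-9.87, 5.93, -6.53], -55.0], [[-8.6, 15.9, -6.66], -110.0], [[-8.34, 15.96, 0.38], -110.0]]
```

Emit:
carry_out(
  deltas=[
    [[0, 0, 0], 0],
    [[-0.2, 0, -4], 0],
    [[-0.3, 0, -6.9], -5],
    [[-2.5, 1.5, -6.9], -15],
    [[-5, 3, -6.8], -25],
    [[-7.4, 4.5, -6.6], -35],
    [[-9.9, 5.9, -6.6], -45],
    [[-9.6, 9, -6.6], -55],
    [[-9.2, 12.5, -6.6], -65],
    [[-8.6, 15.9, -6.6], -75],
  ],
  hand=0.8,
)

```text
t: 15.95
eef_pos: [0.5711, -0.1527, 0.3051]
tool_rot: [-0.012, 0.692, 0.722, -0.013]
contact_force: [0.3, 0.2, -0.1]
gripper_width: 0.801
```

```bash
python3 -c "
from h import *
th=np.radians(-100.); B=A+.09*np.array([np.cos(th),np.sin(th)])
go((*B,.305,127),(*B,.2345,127))
snap('wrist'); print(models.spot_in('ball_red','wrist')[:2])"
```

```text
t 15.95 tcp [ 0.5711 -0.1527  0.3051] jaw 92.4 grip 0.801 F [ 0.3  0.2 -0.1]
[[[0.11, 0.04, 0.01], -34.6], [[0.11, 0.29, 7.06], -34.6]]
[{'centre': [267.5, 411.5], 'score': 0.62}]
```

Emit:
carry_out(
  deltas=[
    [[0.1, 0.05, 0], -10],
    [[0.1, 0.1, 0], -20],
    [[0.1, 0.1, 0], -30],
    [[0.1, 0.1, 0], -34.6],
    [[0.1, 0.1, 0], -34.6],
  ],
)

```text
t: 16.68
eef_pos: [0.5715, -0.1543, 0.3054]
tool_rot: [-0.015, 0.45, 0.893, -0.01]
contact_force: [-0.0, -0.4, 0.3]
gripper_width: 0.797
```

Run:
```python
from h import *
w=snap('wrist').astype(int); m=(w[...,0]>120)&(w[...,1]<70)&(w[...,2]<70)
r,c=np.nonzero(m); print(len(r),r.min(),r.max(),c.min(),c.max())
px=((r.min()+r.max())/2,(c.min()+c.max())/2)
b=plane('wrist',px,.2365); d=b[:2]-A; print(b,np.degrees(np.arctan2(d[1],d[0])),np.hypot(*d))
go((b[0],b[1],.2345,127))
```

```text
2878 214 383 250 437
[ 0.57874336 -0.09703016  0.2365    ] -103.63797781187509 0.03501747722013304
t 16.73 tcp [ 0.5716 -0.1544  0.3053] jaw 126.5 grip 0.798 F [ 0.1  0.1 -0.3]
[[[4.06, 4.2, 7.03], -0.5]]
```

Run:
```python
from h import *
w=snap('wrist').astype(int); m=((w[...,0]>90)&(w[...,1]<.45*w[...,0])&(w[...,2]<.45*w[...,0])).astype(np.uint8)
n,l,s,cc=cv2.connectedComponentsWithStats(m); 
i=1+np.argmax(s[1:,4]); cs,_=cv2.findContours((l==i).astype(np.uint8),0,2); (x,y),R=cv2.minEnclosingCircle(cs[0]); print(s[i],x,y,R)
b=plane('wrist',(y,x),.2365); d=b[:2]-A; print(b,np.degrees(np.arctan2(d[1],d[0])),np.hypot(*d))
go((b[0],b[1],.2345,127))
```

```text
[ 251  214   63   63 3115] 281.7244873046875 245.0918426513672 31.624204635620117
[ 0.57307293 -0.15177409  0.2365    ] -98.91601194092212 0.08985990703998589
t 16.77 tcp [ 0.5717 -0.1545  0.3053] jaw 126.5 grip 0.8 F [-0.1 -0.  -0.6]
[[[0.01, 0.49, 7.07], -0.5]]
```

Emit:
carry_out(
  deltas=[
    [[0, 0.3, 3.5], 0],
    [[0, 0.45, 7], 0],
    [[0, 0.45, 7], 0],
  ],
)

```text
t: 17.15
eef_pos: [0.5711, -0.1512, 0.233]
tool_rot: [-0.017, 0.45, 0.893, -0.011]
contact_force: [0.3, -1.0, 0.8]
gripper_width: 0.802
```

Emit:
carry_out(
  deltas=[
    [[0, 0, 0], 0],
    [[0, 0, 0], 0],
    [[0, 0, 0], 0],
  ],
  hand=0.52,
)

```text
t: 17.52
eef_pos: [0.5716, -0.1514, 0.2341]
tool_rot: [-0.016, 0.45, 0.893, -0.01]
contact_force: [-0.5, -0.7, 0.5]
gripper_width: 0.519
```

```bash
python3 -c "
from h import *
mom(); stroke(-98.9,[8,16,24,32,40,48],.6,r=.09,z0=.235,ja=126.5)"
```

```text
t 17.52 th -99.9 r 0.0897 z 0.2341 jaw 126.4 F [-0.5 -0.7  0.5] Tz -0.04 M -0.076 g 0.519
t 17.52 tcp [ 0.5716 -0.1514  0.2341] jaw 126.4 grip 0.519 F [-0.5 -0.7  0.5]
[[[0.83, -0.73, 0.02], 4.7], [[1.88, -1.41, 0.13], 9.5], [[3.02, -1.93, 0.23], 14.3], [[4.22, -2.28, 0.34], 19.1], [[5.46, -2.47, 0.43], 23.9], [[6.71, -2.48, 0.53], 28.7]]
```

Emit:
carry_out(
  deltas=[
    [[0.85, -0.7, 0.05], 4.7],
    [[1.9, -1.4, 0.13], 9.5],
    [[3, -1.9, 0.23], 14.3],
    [[4.2, -2.3, 0.34], 19.1],
    [[5.5, -2.5, 0.43], 23.9],
    [[6.7, -2.5, 0.53], 28.7],
    [[6.7, -2.5, 0.53], 28.7],
    [[6.7, -2.5, 0.53], 28.7],
  ],
)

```text
t: 18.52
eef_pos: [0.51, -0.1153, 0.2313]
tool_rot: [-0.013, 0.659, 0.752, -0.016]
contact_force: [-4.0, -6.8, 0.0]
gripper_width: 0.522
```

```bash
python3 -c "
from h import *
mom(); stroke(-146.9,[6,12,18,18,18],.55,r=.09,z0=.2310,ja=97.7)"
```

```text
t 18.52 th -145.8 r 0.093 z 0.2313 jaw 97.6 F [-4.  -6.8  0. ] Tz -0.07 M 0.244 g 0.522
t 18.52 tcp [ 0.51   -0.1153  0.2313] jaw 97.6 grip 0.522 F [-4.  -6.8  0. ]
[[[1.16, -0.16, 0.08], 3.2], [[2.06, -0.43, 0.14], 6.5], [[2.99, -0.6, 0.2], 9.8], [[2.99, -0.6, 0.2], 9.8], [[2.99, -0.6, 0.2], 9.8]]
```

Emit:
carry_out(
  deltas=[
    [[1.05, -0.3, 0.08], 3.2],
    [[2, -0.5, 0.14], 6.5],
    [[2.9, -0.7, 0.2], 9.8],
    [[2.9, -0.7, 0.2], 9.8],
    [[2.9, -0.7, 0.2], 9.8],
  ],
)

```text
t: 19.15
eef_pos: [0.4975, -0.0895, 0.2295]
tool_rot: [-0.012, 0.721, 0.692, -0.018]
contact_force: [-4.0, -5.3, -0.3]
gripper_width: 0.521
```

```bash
python3 -c "
from h import *
mom(); stroke(-164.5,[8,16,16,16],.55,r=.0915,z0=.2295,ja=88)"
```

```text
t 19.15 th -163.5 r 0.0934 z 0.2295 jaw 87.6 F [-4.  -5.3 -0.3] Tz -0.11 M 0.263 g 0.521
t 19.15 tcp [ 0.4975 -0.0895  0.2295] jaw 87.6 grip 0.521 F [-4.  -5.3 -0.3]
[[[1.45, -0.18, 0.06], 4.0], [[2.72, -0.31, 0.12], 8.4], [[2.72, -0.31, 0.12], 8.4], [[2.72, -0.31, 0.12], 8.4]]
```

Emit:
carry_out(
  deltas=[
    [[1.4, -0.2, 0.06], 4.2],
    [[2.7, -0.35, 0.12], 8.4],
    [[2.7, -0.35, 0.12], 8.4],
    [[2.7, -0.35, 0.12], 8.4],
  ],
)

```text
t: 19.65
eef_pos: [0.4946, -0.0631, 0.2284]
tool_rot: [-0.011, 0.77, 0.637, -0.019]
contact_force: [-3.1, -2.8, -0.6]
gripper_width: 0.517
```

```bash
python3 -c "
from h import *
mom(); stroke(-180.5,[8,16,16,16],.55,r=.0915,z0=.2281,ja=79.2)"
```

```text
t 19.65 th -179.9 r 0.0924 z 0.2284 jaw 79.2 F [-3.1 -2.8 -0.6] Tz -0.06 M 0.191 g 0.517
t 19.65 tcp [ 0.4946 -0.0631  0.2284] jaw 79.2 grip 0.517 F [-3.1 -2.8 -0.6]
[[[1.37, -0.06, 0.07], 4.4], [[2.65, -0.02, 0.12], 8.8], [[2.65, -0.02, 0.12], 8.8], [[2.65, -0.02, 0.12], 8.8]]
```

Emit:
carry_out(
  deltas=[
    [[1.35, -0.05, 0.07], 4.4],
    [[2.65, 0, 0.12], 8.8],
    [[2.65, 0, 0.12], 8.8],
    [[2.65, 0, 0.12], 8.8],
  ],
)

```text
t: 20.15
eef_pos: [0.498, -0.0381, 0.2264]
tool_rot: [-0.01, 0.817, 0.576, -0.022]
contact_force: [-5.1, -2.9, -1.5]
gripper_width: 0.52
```

```bash
python3 -c "
from h import *
mom(); stroke(-196.5,[8,16,16,16],.55,r=.091,z0=.2268,ja=70.4)"
```

```text
t 20.15 th 164.4 r 0.0924 z 0.2264 jaw 70.3 F [-5.1 -2.9 -1.5] Tz -0.07 M 0.32 g 0.52
t 20.15 tcp [ 0.498  -0.0381  0.2264] jaw 70.3 grip 0.52 F [-5.1 -2.9 -1.5]
[[[1.42, 0.15, -0.02], 4.3], [[2.67, 0.35, 0.01], 8.7], [[2.67, 0.35, 0.01], 8.7], [[2.67, 0.35, 0.01], 8.7]]
```

Emit:
carry_out(
  deltas=[
    [[1.4, 0.1, 0], 4.4],
    [[2.65, 0.3, 0.03], 8.8],
    [[2.65, 0.3, 0.03], 8.8],
    [[2.65, 0.3, 0.03], 8.8],
  ],
)

```text
t: 20.65
eef_pos: [0.5083, -0.0148, 0.2248]
tool_rot: [-0.009, 0.859, 0.511, -0.024]
contact_force: [-4.2, -2.3, -1.6]
gripper_width: 0.519
```

```bash
python3 -c "
from h import *
mom(); stroke(-212.5,[8,16,16,16],.55,r=.091,z0=.2254,ja=61.6)"
```

```text
t 20.65 th 148.5 r 0.0923 z 0.2248 jaw 61.5 F [-4.2 -2.3 -1.6] Tz -0.06 M 0.319 g 0.519
t 20.65 tcp [ 0.5083 -0.0148  0.2248] jaw 61.5 grip 0.519 F [-4.2 -2.3 -1.6]
[[[1.41, 0.31, -0.05], 4.3], [[2.63, 0.67, -0.04], 8.7], [[2.63, 0.67, -0.04], 8.7], [[2.63, 0.67, -0.04], 8.7]]
```

Emit:
carry_out(
  deltas=[
    [[1.4, 0.3, 0], 4.4],
    [[2.6, 0.65, 0], 8.8],
    [[2.6, 0.65, 0], 8.8],
    [[2.6, 0.65, 0], 8.8],
  ],
)

```text
t: 21.15
eef_pos: [0.5253, 0.0046, 0.2233]
tool_rot: [-0.007, 0.896, 0.443, -0.026]
contact_force: [-4.8, -1.8, -1.4]
gripper_width: 0.518
```

```bash
python3 -c "
from h import *
mom(); stroke(-228.5,[8,16,16,16],.55,r=.091,z0=.2241,ja=52.8)"
```

```text
t 21.15 th 132.4 r 0.0915 z 0.2233 jaw 52.7 F [-4.8 -1.8 -1.4] Tz -0.03 M 0.401 g 0.518
t 21.15 tcp [0.5253 0.0046 0.2233] jaw 52.7 grip 0.518 F [-4.8 -1.8 -1.4]
[[[1.35, 0.41, -0.09], 4.3], [[2.52, 0.91, -0.08], 8.7], [[2.52, 0.91, -0.08], 8.7], [[2.52, 0.91, -0.08], 8.7]]
```

Emit:
carry_out(
  deltas=[
    [[1.0, 0.3, 0], 3.3],
    [[1.95, 0.65, 0], 6.6],
    [[1.95, 0.65, 0], 6.6],
    [[1.95, 0.65, 0], 6.6],
  ],
)

```text
t: 21.65
eef_pos: [0.5414, 0.0161, 0.2219]
tool_rot: [-0.006, 0.92, 0.391, -0.027]
contact_force: [-4.8, -1.6, -1.7]
gripper_width: 0.52
```

```bash
python3 -c "
from h import *
mom(); stroke(-240.5,[6,12,12,12],.55,r=.091,z0=.2231,ja=46)"
```

```text
t 21.65 th 120.0 r 0.0913 z 0.2219 jaw 46.1 F [-4.8 -1.6 -1.7] Tz -0.0 M 0.452 g 0.52
t 21.65 tcp [0.5414 0.0161 0.2219] jaw 46.1 grip 0.52 F [-4.8 -1.6 -1.7]
[[[0.96, 0.37, -0.12], 3.4], [[1.82, 0.78, -0.13], 6.7], [[1.82, 0.78, -0.13], 6.7], [[1.82, 0.78, -0.13], 6.7]]
```

Emit:
carry_out(
  deltas=[
    [[1.0, 0.35, 0], 3.3],
    [[1.85, 0.75, 0], 6.6],
    [[1.85, 0.75, 0], 6.6],
    [[1.85, 0.75, 0], 6.6],
  ],
)

```text
t: 22.15
eef_pos: [0.5582, 0.0244, 0.2204]
tool_rot: [-0.005, 0.941, 0.337, -0.029]
contact_force: [-6.4, -1.3, -0.3]
gripper_width: 0.522
```

```bash
python3 -c "
from h import *
mom(); stroke(-252.5,[6,12,12,12],.55,r=.091,z0=.2218,ja=39.4)"
```

```text
t 22.15 th 108.2 r 0.092 z 0.2204 jaw 39.5 F [-6.4 -1.3 -0.3] Tz -0.15 M 0.453 g 0.522
t 22.15 tcp [0.5582 0.0244 0.2204] jaw 39.5 grip 0.522 F [-6.4 -1.3 -0.3]
[[[0.93, 0.54, -0.15], 3.4], [[1.75, 1.03, -0.16], 6.7], [[1.75, 1.03, -0.16], 6.7], [[1.75, 1.03, -0.16], 6.7]]
```

Run:
```python
from h import *
s=snap('scene');d=snap('side')
r=lambda i,k:cv2.resize(i,None,fx=k,fy=k,interpolation=cv2.INTER_CUBIC)
cv2.imwrite('pics/c4.png',cv2.cvtColor(np.hstack([r(s[255:315,225:305],5),r(d[205:265,280:360],5)]),cv2.COLOR_RGB2BGR))
for col in (249,252,272,276): print(col,[tuple(int(v) for v in s[r,col]) for r in range(276,300)])
```

```text
249 [(69, 81, 73), (100, 97, 99), (113, 110, 112), (153, 148, 152), (163, 159, 162), (164, 158, 163), (164, 158, 163), (163, 158, 162), (164, 159, 163), (164, 159, 163), (164, 158, 163), (164, 158, 163), (165, 160, 164), (163, 158, 163), (132, 128, 132), (110, 107, 109), (121, 116, 116), (124, 104, 85), (162, 132, 99), (134, 110, 84), (124, 102, 78), (119, 97, 75), (101, 74, 57), (102, 73, 55)]
252 [(76, 86, 79), (101, 99, 100), (115, 111, 114), (154, 150, 154), (164, 158, 162), (164, 159, 163), (164, 159, 163), (164, 159, 163), (164, 159, 163), (164, 160, 163), (163, 159, 162), (164, 159, 163), (165, 160, 164), (163, 157, 162), (125, 121, 123), (103, 99, 101), (106, 99, 97), (122, 102, 81), (160, 131, 98), (124, 103, 78), (120, 99, 77), (107, 87, 68), (97, 71, 56), (104, 73, 57)]
272 [(112, 111, 112), (157, 153, 157), (163, 158, 162), (163, 159, 162), (163, 159, 163), (163, 159, 162), (165, 160, 164), (164, 159, 163), (163, 158, 162), (163, 157, 161), (163, 157, 161), (161, 155, 159), (142, 137, 140), (116, 112, 115), (113, 108, 109), (119, 105, 92), (160, 132, 101), (150, 123, 95), (122, 102, 81), (122, 101, 81), (109, 88, 72), (102, 79, 68), (101, 78, 66), (100, 77, 66)]
276 [(116, 112, 116), (157, 152, 156), (162, 157, 162), (164, 160, 164), (164, 159, 163), (164, 159, 163), (166, 159, 164), (165, 159, 163), (164, 158, 162), (164, 157, 162), (161, 156, 160), (157, 152, 156), (129, 125, 128), (110, 106, 109), (122, 117, 117), (118, 101, 83), (159, 129, 96), (140, 114, 86), (118, 98, 75), (119, 97, 75), (104, 76, 58), (96, 70, 54), (99, 71, 54), (103, 73, 55)]
```

View pics/c4.png

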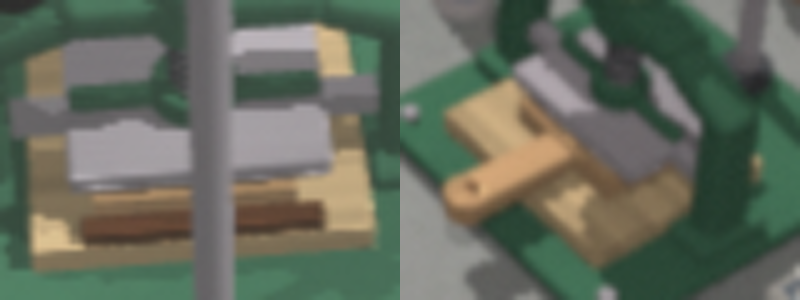

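The platen's rear edge is now almost down on the tile. By rows the underside is at about 56 mm, and turn-counting gives about 59 mm. I'll go on in small steps by feel.

Emit:
carry_out(
  deltas=[
    [[0.5, 0.25, 0], 1.7],
    [[0.93, 0.5, 0], 3.3],
    [[0.93, 0.5, 0], 3.3],
    [[0.93, 0.5, 0], 3.3],
  ],
)

```text
t: 22.75
eef_pos: [0.5659, 0.0261, 0.2193]
tool_rot: [-0.006, 0.95, 0.31, -0.032]
contact_force: [-11.0, -1.8, 2.0]
gripper_width: 0.519
```

```bash
python3 -c "
from h import *
mom(); stroke(-258.5,[3,6,6,6],.55,r=.091,z0=.2212,ja=36.2)"
```

```text
t 22.75 th 103.3 r 0.0916 z 0.2193 jaw 36.2 F [-11.   -1.8   2. ] Tz -0.12 M 0.901 g 0.519
t 22.75 tcp [0.5659 0.0261 0.2193] jaw 36.2 grip 0.519 F [-11.   -1.8   2. ]
[[[0.66, 0.37, -0.22], 1.6], [[1.07, 0.6, -0.22], 3.3], [[1.07, 0.6, -0.22], 3.3], [[1.07, 0.6, -0.22], 3.3]]
```

Emit:
carry_out(
  deltas=[
    [[0.2, 0.1, 0], 0.7],
    [[0.4, 0.2, 0], 1.4],
    [[0.4, 0.2, 0], 1.4],
    [[0.4, 0.2, 0], 1.4],
  ],
)

```text
t: 23.25
eef_pos: [0.5677, 0.0263, 0.2189]
tool_rot: [-0.006, 0.954, 0.298, -0.035]
contact_force: [-12.0, -1.9, 6.2]
gripper_width: 0.523
```

```bash
python3 -c "
from h import *
mom(); o=state()[0]; print(o['joint_vel'].round(3), np.round(o['torque'],2))"
```

```text
t 23.25 th 102.2 r 0.0913 z 0.2189 jaw 34.7 F [-12.   -1.9   6.2] Tz -0.13 M 0.987 g 0.523
[ 0.001  0.     0.001  0.001  0.001  0.001 -0.   ] [-0.42  2.51 -0.13]
```

```bash
python3 -c "
from h import *
th=np.radians(-77.); B=A+.09*np.array([np.cos(th),np.sin(th)]); print(B)
go((.5677,.0263,.222,34.7),(.5677,.0263,.295,34.7),(.535,-.05,.295,12),(*B,.295,-12))"
```

```text
[ 0.60724559 -0.15069331]
t 23.25 tcp [0.5677 0.0263 0.2189] jaw 34.7 grip 0.523 F [-12.   -1.9   6.2]
[[[-0.01, -0.01, -0.31], 0.0], [[-0.47, -0.25, -7.6], 0.0], [[-7.49, 4.17, -7.3], 22.7], [[-7.29, 16.55, -7.73], 46.7]]
```

Emit:
carry_out(
  deltas=[
    [[0, 0, 0], 0],
    [[0, 0, 0], 0],
    [[-0.2, -0.1, -4], 0],
    [[-0.4, -0.2, -7.6], 0],
    [[-4, 2, -7.5], 10],
    [[-7.5, 4.2, -7.3], 20],
    [[-7.4, 8, -7.5], 30],
    [[-7.3, 12.2, -7.6], 40],
    [[-7.3, 16.5, -7.7], 46.7],
    [[-7.3, 16.5, -7.7], 46.7],
  ],
  hand=0.8,
)

```text
t: 24.5
eef_pos: [0.6083, -0.1534, 0.2949]
tool_rot: [0.009, 0.994, -0.107, -0.034]
contact_force: [-0.1, 0.4, -0.3]
gripper_width: 0.798
```

Run:
```python
from h import *
mom()
T=get_calibration('wrist'); w=snap('wrist')
cv2.imwrite('pics/w5.png',cv2.cvtColor(w,cv2.COLOR_RGB2BGR))
```

```text
t 24.5 th -76.8 r 0.0929 z 0.2949 jaw -12.3 F [-0.1  0.4 -0.3] Tz 0.0 M 0.004 g 0.798
```

View pics/w5.png

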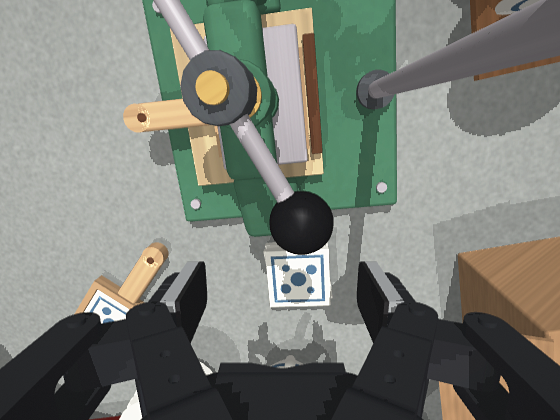

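Black ball at (301,223), hub at (213,88); the paddle handle points out squarely and the head is hidden under the platen.

Run:
```python
from h import *
b=plane('wrist',(223,301),.2237); h=plane('wrist',(88,212),.245); d=b[:2]-A
print(b,h,np.degrees(np.arctan2(d[1],d[0])),np.hypot(*d))
go((b[0],b[1],.26,-12),(b[0],b[1],.222,-12))
```

```text
[ 0.61632754 -0.1461945   0.2237    ] [ 0.58805952 -0.06160507  0.245     ] -70.58154036397923 0.0882124092357951
t 24.55 tcp [ 0.6077 -0.1516  0.2947] jaw -12.1 grip 0.805 F [-0.6  1.7 -0.3]
[[[0.96, -0.79, 3.4], -0.1], [[1.21, -0.88, 7.19], -0.1]]
```

Emit:
carry_out(
  deltas=[
    [[1, -0.65, 0], 0],
    [[1.1, -0.65, 3.5], 0],
    [[1.2, -0.7, 7.1], 0],
    [[1.2, -0.7, 7.1], 0],
  ],
)

```text
t: 25.05
eef_pos: [0.6151, -0.1453, 0.2207]
tool_rot: [0.008, 0.994, -0.104, -0.036]
contact_force: [0.2, -0.3, 0.4]
gripper_width: 0.802
```

Emit:
carry_out(
  deltas=[
    [[0, 0, 0], 0],
    [[0, 0, 0], 0],
    [[0, 0, 0], 0],
  ],
  hand=0.52,
)

```text
t: 25.42
eef_pos: [0.6157, -0.1453, 0.2218]
tool_rot: [0.008, 0.994, -0.104, -0.035]
contact_force: [-0.5, 0.1, -0.8]
gripper_width: 0.52
```

```bash
python3 -c "
from h import *
mom(); stroke(-70.6,[4,8,8,8],.5,r=.09,z0=.2225,ja=-12)"
```

```text
t 25.43 th -70.8 r 0.0872 z 0.2218 jaw -12.0 F [-0.5  0.1 -0.8] Tz -0.02 M -0.053 g 0.52
t 25.43 tcp [ 0.6157 -0.1453  0.2218] jaw -12.0 grip 0.52 F [-0.5  0.1 -0.8]
[[[-0.38, 0.53, 0.01], 2.0], [[-0.94, 0.8, 0.08], 4.0], [[-0.94, 0.8, 0.08], 4.0], [[-0.94, 0.8, 0.08], 4.0]]
```

Emit:
carry_out(
  deltas=[
    [[-0.4, 0.4, 0], 2],
    [[-0.95, 0.7, 0.05], 4],
    [[-0.95, 0.7, 0.05], 4],
    [[-0.95, 0.7, 0.05], 4],
  ],
)

```text
t: 25.92
eef_pos: [0.6077, -0.1496, 0.2228]
tool_rot: [0.009, 0.99, -0.138, -0.032]
contact_force: [7.8, 0.3, -3.8]
gripper_width: 0.522
```

```bash
python3 -c "
from h import *
mom(); stroke(-78.6,[2,4,4,4],.5,r=.09,z0=.2218,ja=-16)"
```

```text
t 25.93 th -76.6 r 0.0891 z 0.2228 jaw -15.9 F [ 7.8  0.3 -3.8] Tz 0.08 M 0.764 g 0.522
t 25.93 tcp [ 0.6077 -0.1496  0.2228] jaw -15.9 grip 0.522 F [ 7.8  0.3 -3.8]
[[[-0.51, 0.37, 0.16], 1.1], [[-0.8, 0.5, 0.2], 2.1], [[-0.8, 0.5, 0.2], 2.1], [[-0.8, 0.5, 0.2], 2.1]]
```

Emit:
carry_out(
  deltas=[
    [[-0.3, 0.2, 0.05], 1],
    [[-0.6, 0.4, 0.1], 2],
    [[-0.6, 0.4, 0.1], 2],
    [[-0.6, 0.4, 0.1], 2],
  ],
)

```text
t: 26.42
eef_pos: [0.6043, -0.1507, 0.2228]
tool_rot: [0.009, 0.988, -0.155, -0.028]
contact_force: [11.0, 0.5, -7.1]
gripper_width: 0.52
```

```bash
python3 -c "
from h import *
mom(); stroke(-80,[2,4,4,4],.5,r=.09,z0=.2218,ja=-18)"
```

```text
t 26.43 th -78.9 r 0.0893 z 0.2228 jaw -17.8 F [11.   0.5 -7.1] Tz 0.1 M 1.069 g 0.52
t 26.43 tcp [ 0.6043 -0.1507  0.2228] jaw -17.8 grip 0.52 F [11.   0.5 -7.1]
[[[-0.4, 0.28, 0.14], 1.2], [[-0.68, 0.41, 0.18], 2.2], [[-0.68, 0.41, 0.18], 2.2], [[-0.68, 0.41, 0.18], 2.2]]
```

Emit:
carry_out(
  deltas=[
    [[-0.25, 0.15, 0.05], 0.8],
    [[-0.5, 0.28, 0.1], 1.6],
    [[-0.5, 0.28, 0.1], 1.6],
    [[-0.5, 0.28, 0.1], 1.6],
  ],
)

```text
t: 26.92
eef_pos: [0.6024, -0.151, 0.2227]
tool_rot: [0.01, 0.985, -0.168, -0.024]
contact_force: [12.6, -0.7, -7.6]
gripper_width: 0.52
```

```bash
python3 -c "
from h import *
mom(); stroke(-81.5,[2,4,4,4],.5,r=.09,z0=.2218,ja=-19)
s=snap('scene').astype(int)
for col in (249,252,272,276): print(col,[int(s[r,col].sum()/3) for r in range(284,300)],[int(s[r,col,0]-s[r,col,2]) for r in range(284,300)])"
```

```text
t 26.93 th -80.1 r 0.0893 z 0.2227 jaw -19.3 F [12.6 -0.7 -7.6] Tz 0.11 M 1.21 g 0.52
t 26.93 tcp [ 0.6024 -0.151   0.2227] jaw -19.3 grip 0.52 F [12.6 -0.7 -7.6]
[[[-0.43, 0.3, 0.14], 0.7], [[-0.72, 0.43, 0.17], 1.7], [[-0.72, 0.43, 0.17], 1.7], [[-0.72, 0.43, 0.17], 1.7]]
249 [158, 159, 159, 159, 159, 157, 137, 109, 106, 101, 128, 108, 99, 95, 76, 75] [2, 1, 0, 1, 1, 2, 1, 1, 4, 34, 62, 50, 46, 44, 44, 47]
252 [159, 159, 159, 159, 159, 157, 126, 102, 102, 100, 126, 100, 96, 85, 72, 73] [0, 1, 1, 1, 2, 1, 1, 0, 7, 39, 62, 45, 43, 39, 40, 44]
272 [159, 157, 157, 156, 143, 115, 105, 102, 128, 119, 100, 100, 88, 81, 80, 77] [2, 2, 1, 1, 2, 0, 3, 26, 58, 53, 40, 41, 36, 34, 33, 31]
276 [159, 158, 157, 153, 132, 109, 114, 100, 125, 111, 95, 95, 78, 72, 71, 69] [1, 1, 2, 1, 1, 1, 3, 33, 61, 52, 42, 44, 44, 42, 43, 41]
```

Emit:
carry_out(
  deltas=[
    [[-0.25, 0.12, 0.05], 0.6],
    [[-0.4, 0.2, 0.1], 1],
    [[-0.4, 0.2, 0.1], 1],
    [[-0.4, 0.2, 0.1], 1],
  ],
)

```text
t: 27.48
eef_pos: [0.6019, -0.151, 0.2228]
tool_rot: [0.01, 0.984, -0.176, -0.02]
contact_force: [12.7, -0.4, -6.4]
gripper_width: 0.523
```

```bash
python3 -c "
from h import *
mom()
w=snap('wrist'); cv2.imwrite('pics/w6.png',cv2.cvtColor(w,cv2.COLOR_RGB2BGR))
mom()"
```

```text
t 27.48 th -80.4 r 0.0892 z 0.2228 jaw -20.3 F [12.7 -0.4 -6.4] Tz 0.13 M 1.241 g 0.523
t 27.52 th -80.4 r 0.0892 z 0.2229 jaw -20.3 F [12.9 -0.6 -7.8] Tz 0.07 M 1.199 g 0.519
```

Emit:
carry_out(
  deltas=[
    [[-0.25, 0.12, 0.05], 0.6],
    [[-0.5, 0.25, 0.1], 1.2],
    [[-0.5, 0.25, 0.1], 1.2],
    [[-0.5, 0.25, 0.1], 1.2],
  ],
)

```text
t: 28.02
eef_pos: [0.6003, -0.1514, 0.223]
tool_rot: [0.01, 0.982, -0.186, -0.015]
contact_force: [13.0, -1.4, -7.6]
gripper_width: 0.517
```

```bash
python3 -c "
from h import *
mom()"
```

```text
t 28.02 th -81.5 r 0.0894 z 0.223 jaw -21.4 F [13.  -1.4 -7.6] Tz 0.08 M 1.217 g 0.517
```

View pics/w6.png

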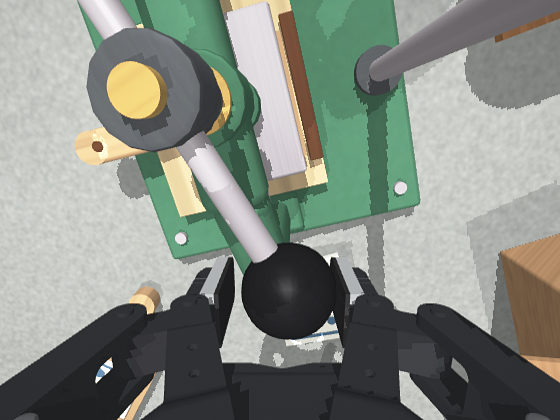

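The wrist view shows the ball (288,290) caged by the pads, with the bar clear of the fingers. I'll track the red ball in the scene camera to see whether the bar really turns.

```bash
cat >> h.py <<'E'
def red(z=.2235):
    s=snap('scene').astype(float); R,G,B=s[...,0],s[...,1],s[...,2]
    m=np.clip((R-np.maximum(G,B)-40)/60,0,1); m[:200]=0; m[290:]=0; m[:,:190]=0; m[:,340:]=0
    m[((R-np.minimum(G,B))>0)&(G>B+35)]=0
    yy,xx=np.mgrid[:m.shape[0],:m.shape[1]]; S=m.sum(); px=((yy*m).sum()/S,(xx*m).sum()/S)
    p=plane('scene',px,z); d=p[:2]-A; print('red px',np.round(px,2),'area',round(S),'th',round(float(np.degrees(np.arctan2(d[1],d[0]))),2),'r',round(float(np.hypot(*d)),4))
E
python3 -c "
from h import *
red()"
```

```text
red px [221.83 299.52] area 175 th 101.21 r 0.0934
```

Emit:
carry_out(
  deltas=[
    [[-0.25, 0.1, 0.05], 0.6],
    [[-0.5, 0.2, 0.1], 1.2],
    [[-0.5, 0.2, 0.1], 1.2],
    [[-0.5, 0.2, 0.1], 1.2],
  ],
)

```text
t: 28.58
eef_pos: [0.599, -0.1516, 0.2233]
tool_rot: [0.011, 0.981, -0.196, -0.01]
contact_force: [13.5, -2.8, -8.2]
gripper_width: 0.523
```

```bash
python3 -c "
from h import *
mom();red();stroke(-83,[2,4,4,4],.5,r=.09,z0=.2218,ja=-22)"
```

```text
t 28.57 th -82.3 r 0.0894 z 0.2233 jaw -22.6 F [13.5 -2.8 -8.2] Tz 0.11 M 1.273 g 0.523
red px [222.22 299.69] area 175 th 100.41 r 0.0933
t 28.62 tcp [ 0.599  -0.1516  0.2233] jaw -22.6 grip 0.521 F [13.1 -2.5 -8.6]
[[[-0.34, 0.26, 0.18], 0.4], [[-0.62, 0.4, 0.2], 1.4], [[-0.62, 0.4, 0.2], 1.4], [[-0.62, 0.4, 0.2], 1.4]]
```

```bash
python3 - <<'E'
from h import *
old=cv2.cvtColor(cv2.imread('pics/sc.png'),cv2.COLOR_BGR2RGB).astype(float); new=snap('scene').astype(float)
cv2.imwrite('pics/sc2.png',cv2.cvtColor(new.astype(np.uint8),cv2.COLOR_RGB2BGR))
for c in (250,252,254,274,276):
  print(c,'old',list(zip(range(270,296),old[270:296,c].mean(1).astype(int),(old[270:296,c,0]-old[270:296,c,2]).astype(int))))
  print(c,'new',list(zip(range(284,300),new[284:300,c].mean(1).astype(int),(new[284:300,c,0]-new[284:300,c,2]).astype(int))))
O=A
ex=np.array([.994,-.110]);ey=np.array([.11,.994])
W=lambda x,y,z:proj('scene',[*(O+x*ex+y*ey),z])
for y in (-.032,.028): print(y,W(.05,y,.052),W(.05,y,.062)-W(.05,y,.052),W(.06,y,.052)-W(.05,y,.052), W(.045,y,.086))
E
python3 - <<'E'
# shear-free: red angle at start with same detector
import sys; sys.path.insert(0,'.')
import h,cv2,numpy as np
old=cv2.cvtColor(cv2.imread('pics/sc.png'),cv2.COLOR_BGR2RGB); h.snap=lambda n:old
h.red(.251)
E
```

```text
250 old [(270, np.int64(94), np.int64(0)), (271, np.int64(96), np.int64(1)), (272, np.int64(97), np.int64(2)), (273, np.int64(98), np.int64(1)), (274, np.int64(99), np.int64(1)), (275, np.int64(111), np.int64(2)), (276, np.int64(150), np.int64(0)), (277, np.int64(156), np.int64(2)), (278, np.int64(156), np.int64(1)), (279, np.int64(155), np.int64(2)), (280, np.int64(156), np.int64(1)), (281, np.int64(155), np.int64(2)), (282, np.int64(154), np.int64(1)), (283, np.int64(136), np.int64(1)), (284, np.int64(108), np.int64(1)), (285, np.int64(105), np.int64(4)), (286, np.int64(99), np.int64(20)), (287, np.int64(99), np.int64(33)), (288, np.int64(99), np.int64(35)), (289, np.int64(95), np.int64(34)), (290, np.int64(93), np.int64(33)), (291, np.int64(97), np.int64(34)), (292, np.int64(101), np.int64(36)), (293, np.int64(102), np.int64(37)), (294, np.int64(102), np.int64(38)), (295, np.int64(114), np.int64(44))]
250 new [(284, np.int64(160), np.int64(1)), (285, np.int64(159), np.int64(1)), (286, np.int64(159), np.int64(1)), (287, np.int64(158), np.int64(1)), (288, np.int64(160), np.int64(1))
[... 5950 characters left out ...]
)), (288, np.int64(134), np.int64(1)), (289, np.int64(110), np.int64(1)), (290, np.int64(117), np.int64(4)), (291, np.int64(99), np.int64(33)), (292, np.int64(125), np.int64(62)), (293, np.int64(111), np.int64(52)), (294, np.int64(95), np.int64(43)), (295, np.int64(95), np.int64(44)), (296, np.int64(77), np.int64(46)), (297, np.int64(71), np.int64(42)), (298, np.int64(71), np.int64(43)), (299, np.int64(70), np.int64(41))]
-0.032 [296.49386403 251.78825926] [-2.41661755 -0.12875983] [3.39365847 0.21846999] [286.46629353 251.23494044]
0.028 [294.73675425 276.15380719] [-2.41884105  0.01915536] [3.3708234  0.37053401] [284.71348552 276.03232521]
red px [227.49 302.95] area 195 th 73.22 r 0.0915
```

Height from the rows, using the 7.0-row shift of the platen edge, now puts the platen about 0.5–2.5 mm above the rim, which is the home range. The pull is 13.5 N and the moment has risen about 0.8 N m above the last level. I'll let go without turning further and use the spring-back as a test: a merely sinking tile (80 N) can spring back at most 4.4°.

Emit:
carry_out(
  deltas=[
    [[0, 0, 0], 0],
    [[0, 0, 0], 0],
    [[0, 0, 0], 0],
  ],
  hand=0.8,
)

```text
t: 29.05
eef_pos: [0.5985, -0.1519, 0.2233]
tool_rot: [0.011, 0.98, -0.196, -0.011]
contact_force: [0.2, -0.4, -0.1]
gripper_width: 0.803
```

```bash
python3 -c "
from h import *
mom();red();o=state()[0];print(o['torque'])"
```

```text
t 29.05 th -82.6 r 0.0896 z 0.2233 jaw -22.6 F [ 0.2 -0.4 -0.1] Tz 0.02 M 0.032 g 0.803
red px [218.69 297.51] area 171 th 108.04 r 0.0941
[ 0.04391099 -0.03756763 -0.01491577]
```

The bar sprang back 7.6°, which is about 140 N off the cushion, and it stays put. A sinking tile could not do that, so the tile is home and the nip was sound. I'll retreat and check it stays.

Emit:
carry_out(
  deltas=[
    [[0, 0, -4], 0],
    [[0, 0, -9], 0],
    [[0, 0, -9], 0],
    [[-2, 4, -9], 0],
    [[-2, 4, -9], 0],
    [[-2, 4, -9], 0],
  ],
)

```text
t: 29.85
eef_pos: [0.5667, -0.1791, 0.3139]
tool_rot: [0.01, 0.98, -0.196, -0.011]
contact_force: [0.8, 0.3, 1.0]
gripper_width: 0.801
```

```bash
python3 -c "
from h import *
mom();red();s=snap('scene').astype(float)
for c in (252,276): print(c,[int(v) for v in s[284:300,c].mean(1)])
d=cv2.imread('pics/sc.png').astype(float)[...,::-1]
for n,(r,c) in dict(glue=(279,346),tiles=(299,180),vase=(229,462),finished=(222,170),brush=(205,376),bowls=(236,108),teapot=(291,106)).items(): print(n,round(abs(d[r-12:r+12,c-15:c+15]-s[r-12:r+12,c-15:c+15]).mean(),1),end=' ')
"
```

```text
t 29.85 th -99.9 r 0.1179 z 0.3139 jaw -22.6 F [0.8 0.3 1. ] Tz -0.01 M 0.07 g 0.801
red px [218.7  297.51] area 170 th 108.02 r 0.0941
252 [158, 158, 158, 159, 159, 158, 123, 101, 102, 99, 126, 100, 97, 85, 71, 75]
276 [158, 157, 156, 152, 127, 107, 114, 100, 125, 110, 96, 95, 77, 71, 71, 69]
glue 6.0 tiles 18.4 vase 4.5 finished 2.7 brush 12.2 bowls 2.4 teapot 40.6
```

```bash
python3 -c "
from h import *
bot.hand_in(); print(state()[0]['t'])"
```

```text
the job is handed in; nothing more can be done
the job is handed in; nothing more can be done
```

I slid the paddle in until the push went solid against the stop batten, then wound the platen down about 333° in three strokes and let go. I've handed the job in at about 30 s of the 72 s; no verdict is reported.

**What supports it**
- **Pull:** the last pull at the ball was about 13.5 N, a moment of 1.2–1.27 N m about the screw. That is a little short of your 15 N target.
- **Spring-back:** on release the bar sprang back 7.6°, about 140 N off the cushion, and then stayed put. A tile still sinking at 80 N could not have done that. I estimate the peak nip at about 190–230 N.
- **Height:** the platen's edge rows in the scene camera put it about 0.5–2.5 mm above the rim, which is the home range.
- **Clear of the press:** the gripper had retreated and touched nothing when I handed in.

**What is uncertain or disagreed**
- **Feel of the sinking:** I never felt a clear step into sinking. The standing moment drifted from 0.2 to 0.45 N m, then rose to about 1.2 and nearly flattened. By your standing-moment rule, 1.25 N m could mean 280 N or slightly more. By the pull and spring-back it is well below that.
- **Paddle position:** it appears to have come back about 1.5–2 mm from the batten when I let go of its handle, which is inside the 5 mm limit.
- **Bystanders:** I felt no contact with any of them. A rough image comparison gave small differences for most but larger ones for the teapot and the tiles. I put those down to the arm and its shadow, and did not check further.

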